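# Close up the detergent table of a laundromat

### The job

Close up the detergent table for the night: pull the drawer well open, tip the tablets off the carrying tray into it so that every one is in the drawer, then push the drawer fully shut; leave the empty tray standing level on the table. Turn every square steel cup that is out upside down, mouth down, and stand it on the black drip mat, side by side, not stacked. Do not shift the plant, the bottle or the white dish.

Things in the scene. Friction and masses are not known exactly. Their poses are not given: they have to be found in the camera images.
- unit_drawer0 (a joint): slide of the only drawer of a white desktop drawer unit (240 mm deep, 240 wide, 115 high, fixed to the table) with a grey front; 0 = shut, grows to 0.165 m as the drawer is pulled out of the front; slides with about 1 N of friction and stays where it is left
- unit_drawer0_handle (a point): middle of the drawer's round steel handle bar (11 mm thick, 120 mm long, level, parallel to the front, 77 mm above the table, 35 mm out from the front panel, so 29 mm free behind it). It moves with the drawer. Axes: x points from the front into the unit (the drawer opens towards -x), y along the bar, z up
- drawer_in (a point): centre of the drawer's inner floor, 22 mm above the table; moves with the drawer; axes as the handle's. Inside it measures 195 mm (x) by 198 mm (y); rims 71 mm above this floor, front panel (x -103 to -119 mm) 80 mm above it. The unit's top (115 mm above the table) covers what is still inside: out by q, the part at x below about -98 mm + q is open to the sky
- tray: aluminium carrying tray, floor 160 mm (x) by 125 mm (y), 5 mm thick, walls 30 mm high on the +x end and both sides, open at its -x end; a wooden hoop handle stands over its middle. 0.3 kg empty. Origin: centre of the underside, z up
- tray_bar (a point): middle of the hoop's top bar: 14 mm square section, 135 mm along the tray's y, its centre 87 mm above the tray's underside; the free height between floor and bar is 75 mm. The tray's axes
- tray_mouth (a point): middle of the tray's open end: 80 mm towards the tray's -x from its centre, on the top of the floor (5 mm above the underside). The tray's axes
- mat: black rubber drip mat fixed on the table, 130 mm (x) by 300 mm (y), 4 mm thick. Origin: centre of its underside
- cup0: plain steel square cup, open at one end: 54 by 54 mm outside, 72 mm tall, walls and base 4 mm, about 0.16 kg; stands mouth up at the start. Origin: centre of the outer face of its closed base; z points from the base out through the mouth, x and y are normal to its flat sides. May be absent
- cup1: plain steel square cup, open at one end: 54 by 54 mm outside, 72 mm tall, walls and base 4 mm, about 0.16 kg; stands mouth up at the start. Origin: centre of the outer face of its closed base; z points from the base out through the mouth, x and y are normal to its flat sides. May be absent
- cup2: plain steel square cup, open at one end: 54 by 54 mm outside, 72 mm tall, walls and base 4 mm, about 0.16 kg; stands mouth up at the start. Origin: centre of the outer face of its closed base; z points from the base out through the mouth, x and y are normal to its flat sides. May be absent
- tablet0: white detergent tablet, a block 30 mm (x) by 42 mm (y) by 22 mm (z), about 35 g, on the tray at the start. Origin: centre of its underside as first laid. On the tray's bare metal it slides once the tray slopes by about 25 to 37 degrees. May be absent
- tablet1: white detergent tablet, a block 30 mm (x) by 42 mm (y) by 22 mm (z), about 35 g, on the tray at the start. Origin: centre of its underside as first laid. On the tray's bare metal it slides once the tray slopes by about 25 to 37 degrees. May be absent
- tablet2: white detergent tablet, a block 30 mm (x) by 42 mm (y) by 22 mm (z), about 35 g, on the tray at the start. Origin: centre of its underside as first laid. On the tray's bare metal it slides once the tray slopes by about 25 to 37 degrees. May be absent
- tablet3: white detergent tablet, a block 30 mm (x) by 42 mm (y) by 22 mm (z), about 35 g, on the tray at the start. Origin: centre of its underside as first laid. On the tray's bare metal it slides once the tray slopes by about 25 to 37 degrees. May be absent
- tablet4: white detergent tablet, a block 30 mm (x) by 42 mm (y) by 22 mm (z), about 35 g, on the tray at the start. Origin: centre of its underside as first laid. On the tray's bare metal it slides once the tray slopes by about 25 to 37 degrees. May be absent
- tablet5: white detergent tablet, a block 30 mm (x) by 42 mm (y) by 22 mm (z), about 35 g, on the tray at the start. Origin: centre of its underside as first laid. On the tray's bare metal it slides once the tray slopes by about 25 to 37 degrees. May be absent
- plant: bystander: yellow pot, 84 mm across, 120 mm tall, with a leafy plant up to 190 mm; origin under its centre
- softener: bystander: blue bottle, 72 mm across, 180 mm tall; origin under its centre
- dish: bystander: white ceramic dish, 100 mm across, 30 mm high; origin under its centre
There are look-alikes about, which are no part of the job. Of the things like the tray, leave any that is purple; of the rest the larger one is meant.

How it is judged (in metres and radians):
On the way, in this order (a step that is already met when the one before it is completed fails the run):
1. the drawer is pulled open by at least 7 cm (value of joint unit_drawer0 above 0.07 m), for 0.1 s.
2. the tray is tipped by more than 15 degrees above the open drawer (angle between tray's own z axis and vertical above 0.26 rad and horizontal distance between tray_mouth and drawer_in below 0.16 m and value of joint unit_drawer0 above 0.06 m), for 0.05 s.
3. every tablet is inside the open drawer (x of tablet0 in the frame of drawer_in between -0.11 and 0.11 m and y of tablet0 in the frame of drawer_in between -0.11 and 0.11 m and z of tablet0 in the frame of drawer_in between -0.01 and 0.07 m and x of tablet1 in the frame of drawer_in between -0.11 and 0.11 m and y of tablet1 in the frame of drawer_in between -0.11 and 0.11 m and z of tablet1 in the frame of drawer_in between -0.01 and 0.07 m and x of tablet2 in the frame of drawer_in between -0.11 and 0.11 m and y of tablet2 in the frame of drawer_in between -0.11 and 0.11 m and z of tablet2 in the frame of drawer_in between -0.01 and 0.07 m and x of tablet3 in the frame of drawer_in between -0.11 and 0.11 m and y of tablet3 in the frame of drawer_in between -0.11 and 0.11 m and z of tablet3 in the frame of drawer_in between -0.01 and 0.07 m and x of tablet4 in the frame of drawer_in between -0.11 and 0.11 m and y of tablet4 in the frame of drawer_in between -0.11 and 0.11 m and z of tablet4 in the frame of drawer_in between -0.01 and 0.07 m and x of tablet5 in the frame of drawer_in between -0.11 and 0.11 m and y of tablet5 in the frame of drawer_in between -0.11 and 0.11 m and z of tablet5 in the frame of drawer_in between -0.01 and 0.07 m and value of joint unit_drawer0 above 0.03 m), for 0.3 s.
4. the drawer is pushed shut (within 8 mm) (value of joint unit_drawer0 below 0.008 m), for 0.2 s.
At the end, for the whole second after the job is handed in: All tablets are in the drawer, shut within 10 mm; the tray stands level (4.5 deg) on the table or mat; each cup stands mouth down (within 5.8 deg) on the mat, centre within 45 mm (mat x) and 130 mm (mat y) of the mat's centre, not stacked; all released and at rest (x of tablet0 in the frame of drawer_in between -0.11 and 0.11 m and y of tablet0 in the frame of drawer_in between -0.11 and 0.11 m and z of tablet0 in the frame of drawer_in between -0.01 and 0.07 m and x of tablet1 in the frame of drawer_in between -0.11 and 0.11 m and y of tablet1 in the frame of drawer_in between -0.11 and 0.11 m and z of tablet1 in the frame of drawer_in between -0.01 and 0.07 m and x of tablet2 in the frame of drawer_in between -0.11 and 0.11 m and y of tablet2 in the frame of drawer_in between -0.11 and 0.11 m and z of tablet2 in the frame of drawer_in between -0.01 and 0.07 m and x of tablet3 in the frame of drawer_in between -0.11 and 0.11 m and y of tablet3 in the frame of drawer_in between -0.11 and 0.11 m and z of tablet3 in the frame of drawer_in between -0.01 and 0.07 m and x of tablet4 in the frame of drawer_in between -0.11 and 0.11 m and y of tablet4 in the frame of drawer_in between -0.11 and 0.11 m and z of tablet4 in the frame of drawer_in between -0.01 and 0.07 m and x of tablet5 in the frame of drawer_in between -0.11 and 0.11 m and y of tablet5 in the frame of drawer_in between -0.11 and 0.11 m and z of tablet5 in the frame of drawer_in between -0.01 and 0.07 m and x of cup0 in the frame of mat between -0.045 and 0.045 m and y of cup0 in the frame of mat between -0.13 and 0.13 m and angle between each of cup0, cup1, cup2's own z axis and vertical above 3.04 rad and height (world z) of cup0 between 0.068 and 0.084 m and linear speed of each of cup0, cup1, cup2, tray below 0.02 m/s and x of cup1 in the frame of mat between -0.045 and 0.045 m and y of cup1 in the frame of mat between -0.13 and 0.13 m and height (world z) of cup1 between 0.068 and 0.084 m and x of cup2 in the frame of mat between -0.045 and 0.045 m and y of cup2 in the frame of mat between -0.13 and 0.13 m and height (world z) of cup2 between 0.068 and 0.084 m and value of joint unit_drawer0 below 0.01 m and angle between tray's own z axis and vertical below 0.08 rad and height (world z) of tray between -0.01 and 0.012 m); the robot touches nothing.
It fails at once if the plant is shifted by more than 4 cm (distance of plant from where it was at the start of the episode above 0.04 m).
It fails at once if the blue bottle is shifted by more than 4 cm (distance of softener from where it was at the start of the episode above 0.04 m).
It fails at once if the white dish is shifted by more than 4 cm (distance of dish from where it was at the start of the episode above 0.04 m).
Of tablet0, tablet1, tablet2, tablet3, tablet4, tablet5 only 3 to 6 are there at a start; the rules pass over those that are not, and their reading is None.
Of cup0, cup1, cup2 only 2 to 3 are there at a start; the rules pass over those that are not, and their reading is None.
At some moment in a run one of cup0, cup1, cup2, tray may be knocked a few centimetres aside while the robot is not near it.
It also fails if it takes over 210 s, if anything falls off the work surface, if the arm or the gripper's body presses on something with over 40 N, if the wrist force passes 120 N, or if a joint passes its speed limit or range.

### The arm

A 6-joint arm with a two-finger parallel gripper is mounted at the origin on the work surface. World frame = base frame: x ahead of the robot, y to its left, z up, the work surface at z = 0. Lengths are in m, angles in degrees, forces in N, time in s.
With the tool pointing down it reaches from about 0.275 to 0.825 m from the base axis. Payload 5.2 kg.
Tool frame: the origin (TCP) lies at the very end of the fingers, on their centre line; the grasp point (between the pads) lies 19 mm behind it (env.grasp_offset is the distance from the TCP to the grasp point, in m); z points along the fingers, y is the line along which they close (so a half turn about z gives the same grasp; the last joint's range is limited). The gripper opens to 93 mm and grips with 3 to 60 N. Pads are 15 mm wide; open, the fingers measure 128 mm over their backs; the gripper's body (75 mm by 188 mm) begins 65 mm behind the grasp point.
Start: joints at [62.063, 14.817, 87.949, -0, 77.235, -11.62], TCP at [0.155, 0.528, 0.183] pointing down, gripper open.
Joint ranges: [-179.93, 179.93], [-52.35, 119.4], [10.71, 147.94], [-69.91, 249.91], [12.55, 155.21], [-178.61, 178.61]. Speed limits (degrees/s): [147.25, 147.25, 180, 180, 180, 180].

### API

Orientations are given as a 3x3 rotation matrix whose columns are the frame's x, y, z axes.
In Python, from cell import env gives the robot as it stands.
- The arm moves only by the tool step_arm, never from a script. Its argument "plan" is a list of rows, each an object of numbers: "tx", "ty", "tz": the shift along the world's x, y, z in m; "rx", "ry", "rz": the turn, a rotation vector about the world's x, y, z in rad; "jaw": the opening, from 0 (shut) to 1 (fully open). In form: [{"tx": .., "ty": .., "tz": .., "rx": .., "ry": .., "rz": .., "jaw": ..}, ...]. A call has 1 to 12 rows; each row shifts and turns the commanded pose from where the row before left it; what a row does not reach is not made up. A row lasts 1/12 s, in which the tool goes at most 41.7 mm and 7.16 degrees, less where a joint would pass 70% of its speed; a pose out of reach is approached as far as the arm can. A call is refused whole if a number of a shift passes 0.0417 or a number of a turn 0.125, either way. A call with a gripper value outside its range is refused whole. The fingers move at their own pace and stop on an object; "squeeze" is the grip in N (left out, the last holds). Time passes only in rows, so rows that do not move let the fingers close. It gives the time, the measured TCP pose, the force, the opening and the grip force at its end, in the units of the state.
- env.get_obs(): the state, without advancing time (a new reading comes with each control period).
- env.camera(name): name is "scene" or "top" or "wrist"; returns the picture (400x640x3 uint8, red, green, blue); there is no depth.
- env.camera_params(name): a dict with "mtx" (3x3 intrinsics, pixels), "k1" (the pictures are not rectified: a ray, as slopes to the right and down, at radius r is drawn at 1 + k1 r^2 times it, then the intrinsics apply), "world_to_cam" (4x4, takes a point from world to camera coordinates). Camera axes: x right, y up, looking along -z (the intrinsics and any distortion apply to the point x, -y, -z); pixel columns grow to the right and rows downward; lengths in m; the calibration is good to about 2 mm. A picture is of the moment at which its call begins: read the wrist's pose just before it. camera_params takes no time and is no camera call; for the wrist camera it gives the pose at the moment of the call.
- env.job_done(): hands the job in; it is judged then, once.
The state is a dict: "time_s": time; "qpos": joint angles; "joint_vel": joint speeds; "joint_efforts": joint torques, N m; "tool_pos": TCP position; "tool_rot": TCP orientation; "wrist_force": force on the tool from outside, world axes, zero at the start; "ft_torque": the same for the moment, N m; "gripper_width": finger opening in m; "grasp_force": force on a finger pad.
Only numpy, scipy, OpenCV 4.12 (cv2) and the standard library are available. Lean on these libraries where they do the work, as an engineer would, in place of code of your own. Each camera call takes 0.05 s, during which the arm holds its last target. There are 200 camera calls.

## Working session

There is one attempt and no reset: what is moved stays moved. The work goes in short steps, Python scripts to look and compute and a tool call to move; the robot and the scene stay as the last step left them, time stands still between calls to the robot, and variables do not carry over. Pictures are saved under pics/ and viewed, at most 14 in all, crops included, and the job is handed in when it is done.

Besides the shell and the picture viewer there is one more tool, called after "Request:" by a JSON object that holds its "method" and its "body". step_arm: Moves the arm, as the interface text tells. Its arguments: {"type":"object","properties":{"plan":{"type":"array"},"squeeze":{"type":"number"}},"required":["plan"]}

```bash
ls; mkdir -p pics; cat > h.py <<'E'
import numpy as np, cv2
from cell import env
def snap(n,f):
    im=env.camera(n); cv2.imwrite('pics/'+f+'.png',im[:,:,::-1]); return im
def par(n):
    p=env.camera_params(n); return np.array(p['mtx']),p['k1'],np.array(p['world_to_cam'])
def ray(n,u,v,P=None):
    K,k,T=P or par(n)
    d=cv2.undistortPoints(np.array([[[u,v]]],float),K,np.array([k,0,0,0.]))[0,0]
    R=T[:3,:3]; o=-R.T@T[:3,3]; return o,R.T@np.array([d[0],-d[1],-1.])
def pz(n,u,v,z,P=None):
    o,d=ray(n,u,v,P); return (o+d*(z-o[2])/d[2]).round(4)
def proj(n,X,P=None):
    K,k,T=P or par(n); X=np.atleast_2d(X)
    c=(T[:3,:3]@X.T).T+T[:3,3]; c=c*[1,-1,-1]
    return cv2.projectPoints(c,np.zeros(3),np.zeros(3),K,np.array([k,0,0,0.]))[0][:,0].round(1)
E
python3 - <<'E'
from h import *
snap('scene','s0');snap('top','t0')
o=env.get_obs();print(o['tool_pos'],o['tool_rot'],o['gripper_width'],o['time_s'])
E
```

```text
pics
[0.15424464 0.52736642 0.18261481] [[-9.59710773e-01  2.80988639e-01 -7.86074390e-04]
 [ 2.80989518e-01  9.59709767e-01 -1.43292133e-03]
 [ 3.51768655e-04 -1.59606870e-03 -9.99998664e-01]] 0.09300032701293164 0.1
```

View pics/t0.png

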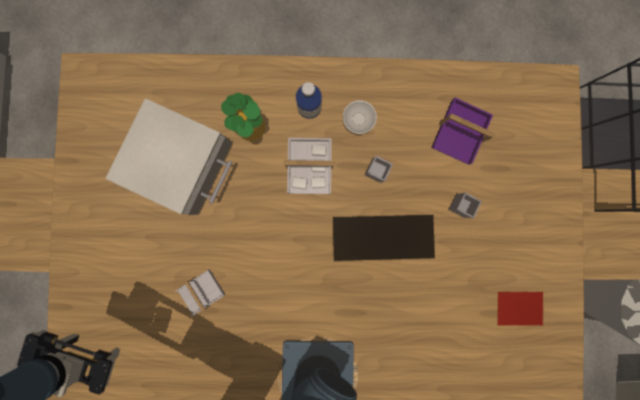

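View pics/s0.png

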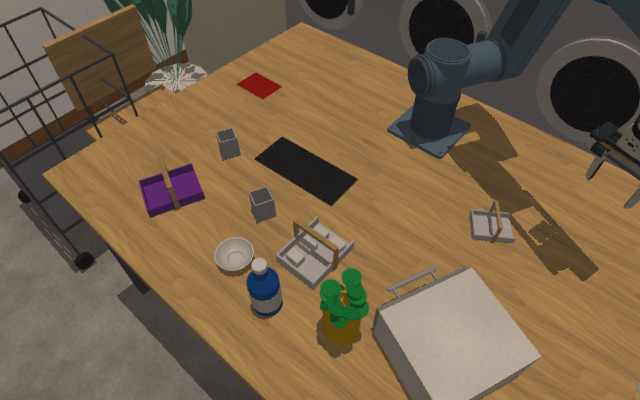

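Tray candidates in the top view: grey with tablets (310,165), small grey (201,290), purple (463,132). Purple is excluded, and of the two greys the larger one, at (310,165) with the tablets on it, is meant. Two cups are visible, at (377,168) and (465,205). The drawer front faces lower right, with its handle at (220,180).

```bash
python3 - <<'E'
from h import *
im=cv2.imread('pics/t0.png')
a=cv2.resize(im[120:215,185:345],None,fx=4,fy=4,interpolation=2)[:, :800]
b=cv2.resize(im[145:225,355:490],None,fx=2.6,fy=2.6,interpolation=2)
out=np.zeros((600,800,3),np.uint8); out[:380,:640]=a; out[385:385+b.shape[0],:b.shape[1]]=b
cv2.imwrite('pics/c1.png',out)
P=par('top')
for n,u,v,z in [('tray',310,165,0),('small',201,290,0),('mat',384,238,.004),('mat corners',333,217,.004),('',434,215,.004),('',435,259,.004),('',334,261,.004)]:print(n,pz('top',u,v,z,P))
print(-P[2][:3,:3].T@P[2][:3,3])
E
```

```text
tray [0.6173 0.0349 0.    ]
small [0.2445 0.3467 0.    ]
mat [ 0.4052 -0.1868  0.004 ]
mat corners [ 0.4644 -0.0356  0.004 ]
 [ 0.4751 -0.3351  0.004 ]
 [ 0.3456 -0.3387  0.004 ]
 [ 0.3359 -0.0406  0.004 ]
[0.47558699 0.01330352 1.15102884]
```

View pics/c1.png

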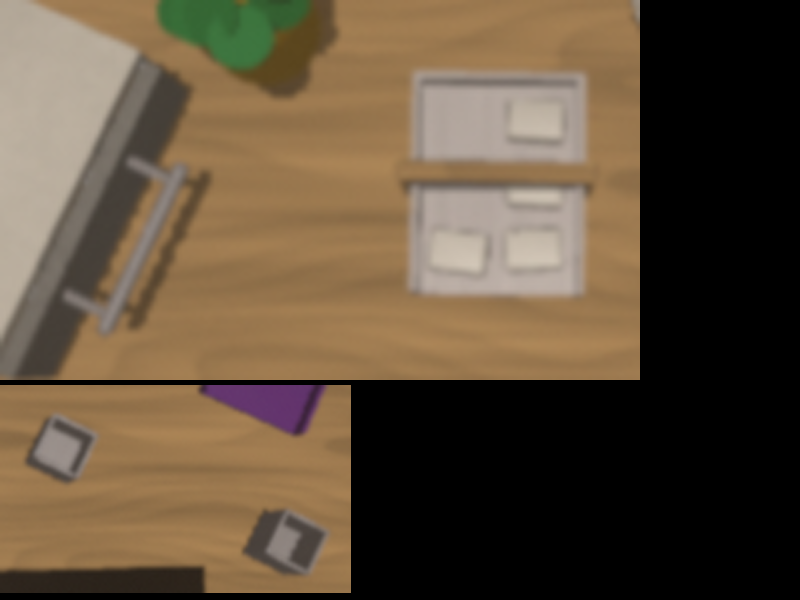

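Crop: the big grey tray has at least 4 tablets on it, its open end faces the robot (image down), and its bar runs from (402,172) to (592,174). The drawer handle bar runs from (183,168) to (106,328). Two square cups stand mouth up.

```bash
python3 - <<'E'
from h import *
P=par('top')
A=lambda x,y:(185+(x+.5)/4-.5,120+(y+.5)/4-.5)
B=lambda x,y:(355+(x+.5)/2.6-.5,145+(y-385+.5)/2.6-.5)
for n,x,y,z in [('barL',401,172,.094),('barR',593,174,.094),('mouthL',412,294,.005),('mouthR',582,294,.005),('backL',415,73,.035),('backR',585,73,.035),('hT',183,168,.079),('hB',106,328,.079),('frontpanel top',160,62,.102),('fp bot',14,375,.102)]:print(n,pz('top',*A(x,y),z,P))
for n,x,y in [('A',55,415),('A',97,433),('A',72,482),('A',30,460),('B',285,510),('B',327,530),('B',303,574),('B',262,553)]:print(n,pz('top',*B(x,y),.072,P))
for n,u,v,z in [('plant',243,112,.15),('bottle',308,90,.18),('dish',360,117,.03)]:print(n,pz('top',u,v,z,P))
w=par('wrist');print(w); o=env.get_obs();R=np.array(o['tool_rot']);T=w[2]
c=-T[:3,:3].T@T[:3,3]; print('cam in tool',R.T@(c-o['tool_pos']), R.T@T[:3,:3].T)
E
```

```text
barL [0.611  0.1017 0.094 ]
barR [ 0.6121 -0.0292  0.094 ]
mouthL [0.5323 0.099  0.005 ]
mouthR [ 0.5345 -0.026   0.005 ]
backL [0.6906 0.0982 0.035 ]
backR [ 0.6931 -0.0246  0.035 ]
hT [0.6129 0.2536 0.079 ]
hB [0.5015 0.3032 0.079 ]
frontpanel top [0.6821 0.2663 0.102 ]
fp bot [0.4683 0.3579 0.102 ]
A [ 0.6367 -0.15    0.072 ]
A [ 0.6181 -0.1956  0.072 ]
A [ 0.5647 -0.169   0.072 ]
A [ 0.5875 -0.1236  0.072 ]
B [ 0.5388 -0.4004  0.072 ]
B [ 0.518  -0.4466  0.072 ]
B [ 0.4701 -0.42    0.072 ]
B [ 0.492  -0.3752  0.072 ]
plant [0.7343 0.209  0.15  ]
bottle [0.7865 0.0403 0.18  ]
dish [ 0.7575 -0.109   0.03  ]
(array([[289.79575957,   0.        , 320.95639968],
       [  0.        , 289.79575957, 201.83144048],
       [  0.        ,   0.        ,   1.        ]]), -0.05329336263460172, array([[ 0.28162244,  0.95952141, -0.00273282, -0.54832446],
       [-0.92276265,  0.27005062, -0.27492137,  0.03294273],
       [-0.26305494,  0.07994577,  0.96146283, -0.39274216],
       [ 0.        ,  0.        ,  0.        ,  1.        ]]))
cam in tool [ 0.07585438 -0.00035424 -0.20252339] [[-6.61589284e-04  9.61369939e-01  2.75258793e-01]
 [ 9.99999135e-01  3.23195354e-04  1.27472191e-03]
 [ 1.13651696e-03  2.75259398e-01 -9.61369321e-01]]
```

Request:
{"method": "step_arm", "body": {"plan": [{"tx": 0.0336,"ty": -0.0207,"rz": -0.0112,"jaw": 0.24},{"tx": 0.0336,"ty": -0.0207,"rz": -0.0112,"jaw": 0.24},{"tx": 0.0336,"ty": -0.0207,"rz": -0.0112,"jaw": 0.24},{"tx": 0.0336,"ty": -0.0207,"rz": -0.0112,"jaw": 0.24},{"tx": 0.0336,"ty": -0.0207,"rz": -0.0112,"jaw": 0.24},{"tx": 0.0336,"ty": -0.0207,"rz": -0.0112,"jaw": 0.24},{"tx": 0.0336,"ty": -0.0207,"rz": -0.0112,"jaw": 0.24},{"tx": 0.0336,"ty": -0.0207,"rz": -0.0112,"jaw": 0.24},{"tx": 0.0336,"ty": -0.0207,"rz": -0.0112,"jaw": 0.24},{"tx": 0.0336,"ty": -0.0207,"rz": -0.0112,"jaw": 0.24},{"tx": 0.0336,"ty": -0.0207,"rz": -0.0112,"jaw": 0.24},{"jaw": 0.24}], "squeeze": 40}}

```text
$.plan[0]: bad value
```

```bash
cat >> h.py <<'E'
def st():
    o=env.get_obs();R=np.array(o['tool_rot']);np.set_printoptions(suppress=True,precision=4)
    print('t',round(o['time_s'],2),'tcp',np.array(o['tool_pos']),'z',R[:,2],'yawY',np.degrees(np.arctan2(R[1,1],R[0,1])).round(2),'w',round(o['gripper_width'],4),'F',np.array(o['wrist_force']).round(1),'g',o['grasp_force'],'q',np.array(o['qpos']).round(2))
    open('log.txt','a').write(repr((list(map(float,o['qpos'])),list(map(float,o['tool_pos'])),R.tolist()))+'\n')
    return o,R
E
python3 - <<'E'
from h import *
st();P=par('wrist');snap('wrist','w1')
h=np.array([.5572,.2784,.077]);d=np.array([.9135,-.4068,0])*.06
print(proj('wrist',[h+d,h-d],P))
E
```

```text
t 0.1 tcp [0.1542 0.5274 0.1826] z [-0.0008 -0.0014 -1.    ] yawY 73.68 w 0.093 F [ 0.4  0.9 -0.3] g 0.0 q [ 62.06  14.85  88.     0.    77.24 -11.62]
[[242.7 487.9]
 [245.3 442.1]]
```

View pics/w1.png

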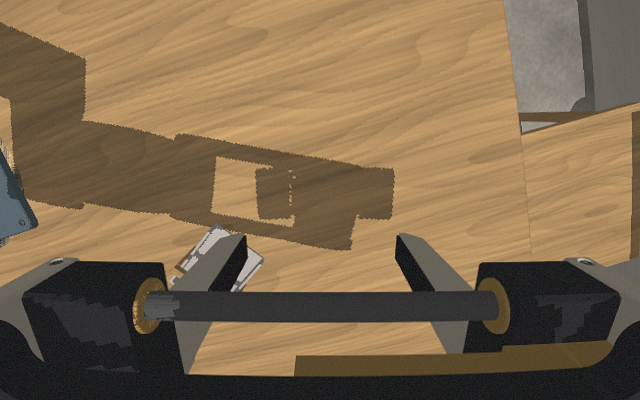

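The move was refused, possibly because rows need all keys. The picture only shows the fingers over bare table, with the small tray below at (220,260).

Request:
{"method": "step_arm", "body": {"plan": [{"tx": 0.0336,"ty": -0.0207,"tz": 0,"rx": 0,"ry": 0,"rz": -0.0112,"jaw": 0.24},{"tx": 0.0336,"ty": -0.0207,"tz": 0,"rx": 0,"ry": 0,"rz": -0.0112,"jaw": 0.24},{"tx": 0.0336,"ty": -0.0207,"tz": 0,"rx": 0,"ry": 0,"rz": -0.0112,"jaw": 0.24},{"tx": 0.0336,"ty": -0.0207,"tz": 0,"rx": 0,"ry": 0,"rz": -0.0112,"jaw": 0.24},{"tx": 0.0336,"ty": -0.0207,"tz": 0,"rx": 0,"ry": 0,"rz": -0.0112,"jaw": 0.24},{"tx": 0.0336,"ty": -0.0207,"tz": 0,"rx": 0,"ry": 0,"rz": -0.0112,"jaw": 0.24},{"tx": 0.0336,"ty": -0.0207,"tz": 0,"rx": 0,"ry": 0,"rz": -0.0112,"jaw": 0.24},{"tx": 0.0336,"ty": -0.0207,"tz": 0,"rx": 0,"ry": 0,"rz": -0.0112,"jaw": 0.24},{"tx": 0.0336,"ty": -0.0207,"tz": 0,"rx": 0,"ry": 0,"rz": -0.0112,"jaw": 0.24},{"tx": 0.0336,"ty": -0.0207,"tz": 0,"rx": 0,"ry": 0,"rz": -0.0112,"jaw": 0.24},{"tx": 0.0336,"ty": -0.0207,"tz": 0,"rx": 0,"ry": 0,"rz": -0.0112,"jaw": 0.24},{"tx": 0.0334,"ty": -0.0213,"tz": 0,"rx": 0,"ry": 0,"rz": -0.0112,"jaw": 0.24}], "squeeze": 40}}

```text
time_s: 1.15
tool_pos: [0.5588, 0.2775, 0.183]
tool_rot: [[-0.913, 0.408, -0.001], [0.408, 0.913, -0.0], [0.001, -0.0, -1.0]]
wrist_force: [0.7, 1.4, -0.2]
gripper_width: 0.0229
grasp_force: 0.0
```

```bash
python3 - <<'E'
from h import *
st();P=par('wrist');snap('wrist','w2')
h=np.array([.5572,.2784,.077]);d=np.array([.9135,-.4068,0])*.06
print(proj('wrist',[h+d,h-d],P))
E
```

```text
t 1.15 tcp [0.5588 0.2775 0.183 ] z [-0.0006 -0.     -1.    ] yawY 65.94 w 0.0229 F [ 0.7  1.4 -0.2] g 0.0 q [ 16.17  22.48  77.12   0.01  80.44 -49.77]
[[321.8 240. ]
 [321.7 133.1]]
```

```bash
python3 - <<'E'
import cv2
im=cv2.imread('pics/w2.png'); cv2.imwrite('pics/w2c.png',cv2.resize(im[60:320,190:450],None,fx=2,fy=2))
E
```

```text
(no output)
```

View pics/w2c.png

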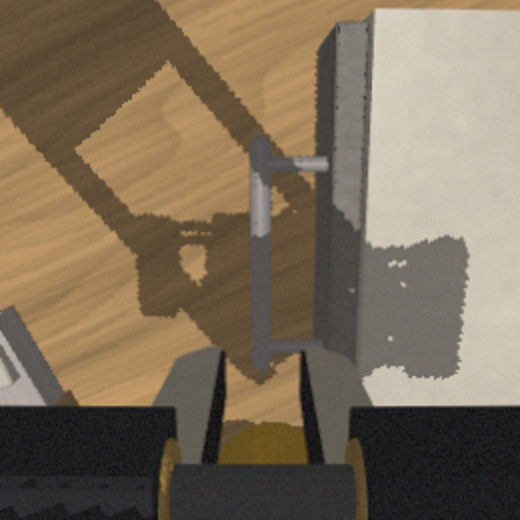

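The bar is at column 320, rows 129–244, against the predicted 321.8, which is about 1.5 mm off. Descend and grip.

Request:
{"method": "step_arm", "body": {"plan": [{"tx": -0.002,"ty": -0.0005,"tz": -0.03,"rx": 0,"ry": 0,"rz": 0,"jaw": 0.24},{"tx": 0,"ty": 0,"tz": -0.03,"rx": 0,"ry": 0,"rz": 0,"jaw": 0.24},{"tx": 0,"ty": 0,"tz": -0.03,"rx": 0,"ry": 0,"rz": 0,"jaw": 0.24},{"tx": 0,"ty": 0,"tz": -0.02,"rx": 0,"ry": 0,"rz": 0,"jaw": 0.24},{"tx": 0,"ty": 0,"tz": -0.014,"rx": 0,"ry": 0,"rz": 0,"jaw": 0.24},{"tx": 0,"ty": 0,"tz": 0,"rx": 0,"ry": 0,"rz": 0,"jaw": 0},{"tx": 0,"ty": 0,"tz": 0,"rx": 0,"ry": 0,"rz": 0,"jaw": 0},{"tx": 0,"ty": 0,"tz": 0,"rx": 0,"ry": 0,"rz": 0,"jaw": 0}], "squeeze": 40}}

```text
time_s: 1.87
tool_pos: [0.5561, 0.2787, 0.0604]
tool_rot: [[-0.913, 0.407, 0.001], [0.407, 0.913, 0.0], [-0.001, 0.001, -1.0]]
wrist_force: [0.6, -0.4, 0.5]
gripper_width: 0.0068
grasp_force: 0.0
```

```bash
python3 - <<'E'
from h import *
st();im=snap('wrist','w3')
cv2.imwrite('pics/w3c.png',cv2.resize(im[60:320,190:450,::-1],None,fx=2,fy=2))
E
```

```text
t 1.87 tcp [0.5561 0.2787 0.0604] z [ 0.0014  0.0004 -1.    ] yawY 65.99 w 0.0068 F [ 0.6 -0.4  0.5] g 0.0 q [ 16.36  27.8   86.77   0.    65.34 -49.63]
```

View pics/w3c.png

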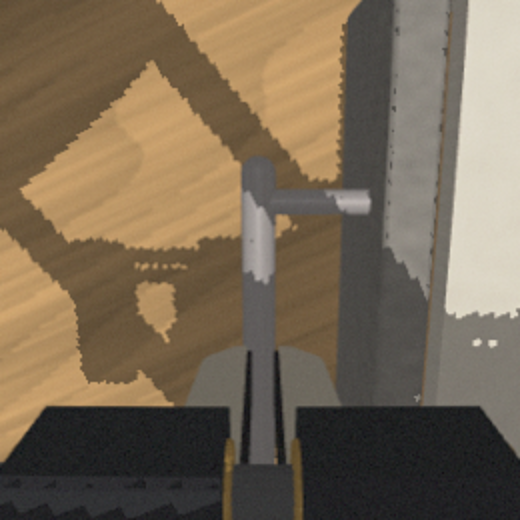

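The bar is between the fingers. Pull.

Request:
{"method": "step_arm", "body": {"plan": [{"tx": -0.0036,"ty": -0.008,"tz": 0,"rx": 0,"ry": 0,"rz": 0,"jaw": 0},{"tx": -0.0071,"ty": -0.016,"tz": 0,"rx": 0,"ry": 0,"rz": 0,"jaw": 0},{"tx": -0.0071,"ty": -0.016,"tz": 0,"rx": 0,"ry": 0,"rz": 0,"jaw": 0},{"tx": -0.0071,"ty": -0.016,"tz": 0,"rx": 0,"ry": 0,"rz": 0,"jaw": 0},{"tx": -0.0071,"ty": -0.016,"tz": 0,"rx": 0,"ry": 0,"rz": 0,"jaw": 0},{"tx": -0.0071,"ty": -0.016,"tz": 0,"rx": 0,"ry": 0,"rz": 0,"jaw": 0},{"tx": -0.0071,"ty": -0.016,"tz": 0,"rx": 0,"ry": 0,"rz": 0,"jaw": 0},{"tx": -0.0071,"ty": -0.016,"tz": 0,"rx": 0,"ry": 0,"rz": 0,"jaw": 0},{"tx": -0.0036,"ty": -0.008,"tz": 0,"rx": 0,"ry": 0,"rz": 0,"jaw": 0},{"tx": 0,"ty": 0,"tz": 0,"rx": 0,"ry": 0,"rz": 0,"jaw": 0},{"tx": 0,"ty": 0,"tz": 0,"rx": 0,"ry": 0,"rz": 0,"jaw": 0}], "squeeze": 40}}

```text
time_s: 2.83
tool_pos: [0.4992, 0.1502, 0.0602]
tool_rot: [[-0.913, 0.408, 0.002], [0.408, 0.913, 0.0], [-0.001, 0.001, -1.0]]
wrist_force: [0.1, -1.0, 0.3]
gripper_width: 0.0004
grasp_force: 0.0
```

```bash
python3 - <<'E'
from h import *
st();im=snap('top','t2');w=snap('wrist','w4')
a=cv2.resize(im[80:230,100:350,::-1],None,fx=3,fy=3); a=a[:450,:750]
cv2.imwrite('pics/t2c.png',a)
E
```

```text
t 2.83 tcp [0.4992 0.1502 0.0602] z [ 0.0018  0.0004 -1.    ] yawY 65.91 w 0.0004 F [ 0.1 -1.   0.3] g 0.0 q [  4.46  18.61 101.52   0.02  59.77 -61.46]
```

View pics/t2c.png

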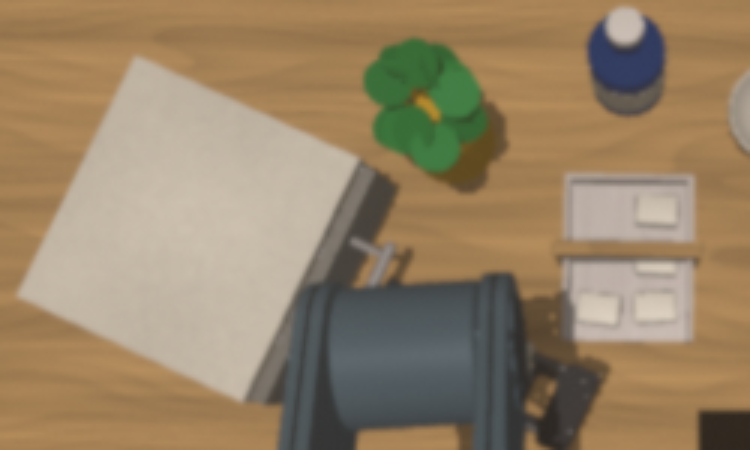

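Missed: the drawer is still shut at the same place, and the handle is visible beside the arm. I'll check the geometry against the earlier wrist views.

```bash
python3 - <<'E'
from h import *
o=env.get_obs();R=np.array(o['tool_rot']);P=par('wrist');p=np.array(o['tool_pos'])
print('tcp px',proj('wrist',[p,p-R[:,2]*.019,p-R[:,2]*.06],P))
# camera-in-tool transform, apply to w2,w3 poses
T=P[2];c=R.T@(-T[:3,:3].T@T[:3,3]-p);Rc=R.T@T[:3,:3].T
L=[eval(l) for l in open('log.txt')]
d=np.array([.9135,-.4068,0])*.06
for i,name in ((1,'w2'),(2,'w3')):
    q,pp,RR=L[i];RR=np.array(RR);Rw=RR@Rc;cw=RR@c+pp
    TT=np.eye(4);TT[:3,:3]=Rw.T;TT[:3,3]=-Rw.T@cw
    PP=(P[0],P[1],TT)
    for z in (.04,.077,):
        h=np.array([.5572,.2784,z]); print(name,z,proj('wrist',[h-d,h,h+d],PP).tolist(), proj('wrist',[np.array(pp)],PP))
    for v in (129,244) if i==1 else (138,):
        print(name,v,pz('wrist',320,v,.077,PP))
E
```

```text
tcp px [[321.7 224.8]
 [321.7 234.6]
 [321.8 263.4]]
w2 0.04 [[321.6, 131.6], [321.7, 182.1], [321.7, 228.3]] [[321.7 224.8]]
w2 0.077 [[321.7, 133.1], [321.7, 189.2], [321.8, 239.9]] [[321.7 224.8]]
w2 129 [0.4979 0.3029 0.077 ]
w2 244 [0.6158 0.25   0.077 ]
w3 0.04 [[321.8, 142.2], [321.8, 217.2], [321.8, 282.2]] [[321.7 224.8]]
w3 0.077 [[322.0, 146.7], [322.0, 234.8], [321.9, 308.7]] [[321.7 224.8]]
w3 138 [0.4969 0.3039 0.077 ]
```

```bash
python3 - <<'E'
from h import *
print(env.grasp_offset,[a for a in dir(env) if a[0]!='_'])
im=cv2.imread('pics/w4.png');cv2.imwrite('pics/w4c.png',cv2.resize(im[150:350,190:450],None,fx=2,fy=2))
E
```

```text
0.0188 ['IKError', 'camera', 'camera_params', 'get_obs', 'grasp_offset', 'job_done']
```

Request:
{"method": "step_arm", "body": {"plan": [{"tx": 0,"ty": 0,"tz": -0.02,"rx": 0,"ry": 0,"rz": 0,"jaw": 0},{"tx": 0,"ty": 0,"tz": -0.02,"rx": 0,"ry": 0,"rz": 0,"jaw": 0},{"tx": 0,"ty": 0,"tz": -0.01,"rx": 0,"ry": 0,"rz": 0,"jaw": 0},{"tx": 0,"ty": 0,"tz": -0.005,"rx": 0,"ry": 0,"rz": 0,"jaw": 0},{"tx": 0,"ty": 0,"tz": 0,"rx": 0,"ry": 0,"rz": 0,"jaw": 0}]}}

```text
time_s: 3.35
tool_pos: [0.4979, 0.1507, 0.0033]
tool_rot: [[-0.914, 0.406, -0.002], [0.406, 0.914, -0.0], [0.002, -0.001, -1.0]]
wrist_force: [-0.2, 0.3, 0.2]
gripper_width: 0.0005
grasp_force: 0.0
```

```bash
python3 - <<'E'
from h import *
st();im=snap('wrist','w5')
cv2.imwrite('pics/w5c.png',cv2.resize(im[120:320,190:450,::-1],None,fx=2,fy=2))
E
```

```text
t 3.35 tcp [0.4979 0.1507 0.0033] z [-0.0024 -0.0002 -1.    ] yawY 66.02 w 0.0005 F [-0.2  0.3  0.2] g 0.0 q [  4.54  23.03 104.68   0.    52.43 -61.48]
```

View pics/w5c.png

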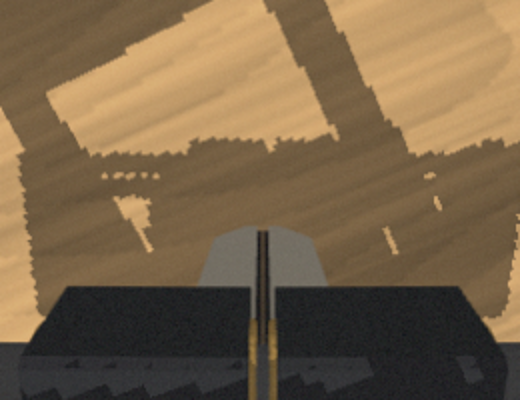

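Tip image row is 235, at stated z=3 mm with no contact, so the fingertips look short of the stated TCP. Creep down to find out.

Request:
{"method": "step_arm", "body": {"plan": [{"tx": 0,"ty": 0,"tz": -0.004,"rx": 0,"ry": 0,"rz": 0,"jaw": 0},{"tx": 0,"ty": 0,"tz": -0.003,"rx": 0,"ry": 0,"rz": 0,"jaw": 0},{"tx": 0,"ty": 0,"tz": 0,"rx": 0,"ry": 0,"rz": 0,"jaw": 0}]}}

```text
time_s: 3.65
tool_pos: [0.4987, 0.1504, -0.0026]
tool_rot: [[-0.913, 0.407, 0.0], [0.407, 0.913, 0.0], [-0.0, 0.0, -1.0]]
wrist_force: [-0.7, -0.6, 0.4]
gripper_width: 0.0006
grasp_force: 0.0
```

Request:
{"method": "step_arm", "body": {"plan": [{"tx": 0,"ty": 0,"tz": -0.004,"rx": 0,"ry": 0,"rz": 0,"jaw": 0},{"tx": 0,"ty": 0,"tz": -0.004,"rx": 0,"ry": 0,"rz": 0,"jaw": 0},{"tx": 0,"ty": 0,"tz": 0,"rx": 0,"ry": 0,"rz": 0,"jaw": 0}]}}

```text
time_s: 3.9
tool_pos: [0.4981, 0.1503, -0.0113]
tool_rot: [[-0.913, 0.407, -0.001], [0.407, 0.913, -0.0], [0.001, -0.0, -1.0]]
wrist_force: [-0.7, -0.5, 0.6]
gripper_width: 0.0007
grasp_force: 0.0
```

Request:
{"method": "step_arm", "body": {"plan": [{"tx": 0,"ty": 0,"tz": -0.004,"rx": 0,"ry": 0,"rz": 0,"jaw": 0},{"tx": 0,"ty": 0,"tz": -0.004,"rx": 0,"ry": 0,"rz": 0,"jaw": 0},{"tx": 0,"ty": 0,"tz": 0,"rx": 0,"ry": 0,"rz": 0,"jaw": 0}]}}

```text
time_s: 4.15
tool_pos: [0.498, 0.1503, -0.0195]
tool_rot: [[-0.913, 0.407, -0.001], [0.407, 0.913, -0.0], [0.001, -0.001, -1.0]]
wrist_force: [-1.2, 0.1, 0.3]
gripper_width: 0.0002
grasp_force: 0.0
```

Request:
{"method": "step_arm", "body": {"plan": [{"tx": 0,"ty": 0,"tz": -0.004,"rx": 0,"ry": 0,"rz": 0,"jaw": 0},{"tx": 0,"ty": 0,"tz": -0.003,"rx": 0,"ry": 0,"rz": 0,"jaw": 0},{"tx": 0,"ty": 0,"tz": 0,"rx": 0,"ry": 0,"rz": 0,"jaw": 0}]}}

```text
time_s: 4.4
tool_pos: [0.4981, 0.1503, -0.0264]
tool_rot: [[-0.913, 0.407, -0.001], [0.407, 0.913, -0.0], [0.001, -0.001, -1.0]]
wrist_force: [-0.7, 0.8, 0.1]
gripper_width: 0.0005
grasp_force: 0.0
```

Request:
{"method": "step_arm", "body": {"plan": [{"tx": 0,"ty": 0,"tz": -0.003,"rx": 0,"ry": 0,"rz": 0,"jaw": 0},{"tx": 0,"ty": 0,"tz": -0.002,"rx": 0,"ry": 0,"rz": 0,"jaw": 0},{"tx": 0,"ty": 0,"tz": 0,"rx": 0,"ry": 0,"rz": 0,"jaw": 0}]}}

```text
time_s: 4.65
tool_pos: [0.4983, 0.1503, -0.0311]
tool_rot: [[-0.913, 0.407, -0.001], [0.407, 0.913, -0.0], [0.001, -0.0, -1.0]]
wrist_force: [0.2, 0.3, 1.2]
gripper_width: 0.0004
grasp_force: 0.0
```

Request:
{"method": "step_arm", "body": {"plan": [{"tx": 0,"ty": 0,"tz": -0.002,"rx": 0,"ry": 0,"rz": 0,"jaw": 0},{"tx": 0,"ty": 0,"tz": 0,"rx": 0,"ry": 0,"rz": 0,"jaw": 0}]}}

```text
time_s: 4.82
tool_pos: [0.4985, 0.1503, -0.0329]
tool_rot: [[-0.913, 0.407, -0.0], [0.407, 0.913, -0.0], [0.0, -0.0, -1.0]]
wrist_force: [-0.1, 0.3, -0.2]
gripper_width: 0.0001
grasp_force: 0.0
```

Request:
{"method": "step_arm", "body": {"plan": [{"tx": 0,"ty": 0,"tz": -0.002,"rx": 0,"ry": 0,"rz": 0,"jaw": 0},{"tx": 0,"ty": 0,"tz": -0.001,"rx": 0,"ry": 0,"rz": 0,"jaw": 0},{"tx": 0,"ty": 0,"tz": 0,"rx": 0,"ry": 0,"rz": 0,"jaw": 0}]}}

```text
time_s: 5.07
tool_pos: [0.4988, 0.1504, -0.035]
tool_rot: [[-0.913, 0.407, 0.001], [0.407, 0.913, -0.0], [-0.001, 0.0, -1.0]]
wrist_force: [-2.4, 0.2, 6.2]
gripper_width: 0.0005
grasp_force: 3.2
```

The fingertips meet the table at stated z=-0.034, so the true tips are 34 mm short of the stated TCP (grasp point 53 mm behind it). I'll compensate and redo the drawer.

Request:
{"method": "step_arm", "body": {"plan": [{"tx": 0,"ty": 0,"tz": 0.03,"rx": 0,"ry": 0,"rz": 0,"jaw": 0.24},{"tx": 0,"ty": 0,"tz": 0.035,"rx": 0,"ry": 0,"rz": 0,"jaw": 0.24},{"tx": 0,"ty": 0,"tz": 0.035,"rx": 0,"ry": 0,"rz": 0,"jaw": 0.24},{"tx": 0.004,"ty": 0.01,"tz": 0.03,"rx": 0,"ry": 0,"rz": 0,"jaw": 0.24},{"tx": 0.0155,"ty": 0.034,"tz": 0,"rx": 0,"ry": 0,"rz": 0,"jaw": 0.24},{"tx": 0.0155,"ty": 0.034,"tz": 0,"rx": 0,"ry": 0,"rz": 0,"jaw": 0.24},{"tx": 0.0155,"ty": 0.034,"tz": 0,"rx": 0,"ry": 0,"rz": 0,"jaw": 0.24},{"tx": 0.0073,"ty": 0.0148,"tz": 0,"rx": 0,"ry": 0,"rz": 0,"jaw": 0.24},{"tx": 0,"ty": 0,"tz": -0.02,"rx": 0,"ry": 0,"rz": 0,"jaw": 0.24},{"tx": 0,"ty": 0,"tz": -0.025,"rx": 0,"ry": 0,"rz": 0,"jaw": 0.24},{"tx": 0,"ty": 0,"tz": -0.02,"rx": 0,"ry": 0,"rz": 0,"jaw": 0.24},{"tx": 0,"ty": 0,"tz": -0.004,"rx": 0,"ry": 0,"rz": 0,"jaw": 0.24}], "squeeze": 40}}

```text
time_s: 6.07
tool_pos: [0.5534, 0.2765, 0.0214]
tool_rot: [[-0.914, 0.407, -0.007], [0.407, 0.914, -0.002], [0.005, -0.004, -1.0]]
wrist_force: [-1.1, -0.4, -0.2]
gripper_width: 0.0225
grasp_force: 0.0
```

Request:
{"method": "step_arm", "body": {"plan": [{"tx": 0,"ty": 0,"tz": 0,"rx": 0,"ry": 0,"rz": 0,"jaw": 0},{"tx": 0,"ty": 0,"tz": 0,"rx": 0,"ry": 0,"rz": 0,"jaw": 0},{"tx": 0,"ty": 0,"tz": 0,"rx": 0,"ry": 0,"rz": 0,"jaw": 0},{"tx": 0,"ty": 0,"tz": 0,"rx": 0,"ry": 0,"rz": 0,"jaw": 0}]}}

```text
time_s: 6.4
tool_pos: [0.5571, 0.277, 0.0264]
tool_rot: [[-0.913, 0.407, 0.001], [0.407, 0.913, 0.0], [-0.001, 0.001, -1.0]]
wrist_force: [-0.2, -1.8, -1.6]
gripper_width: 0.0097
grasp_force: 40.0
```

Request:
{"method": "step_arm", "body": {"plan": [{"tx": -0.0036,"ty": -0.008,"tz": 0,"rx": 0,"ry": 0,"rz": 0,"jaw": 0},{"tx": -0.0071,"ty": -0.016,"tz": 0,"rx": 0,"ry": 0,"rz": 0,"jaw": 0},{"tx": -0.0071,"ty": -0.016,"tz": 0,"rx": 0,"ry": 0,"rz": 0,"jaw": 0},{"tx": -0.0071,"ty": -0.016,"tz": 0,"rx": 0,"ry": 0,"rz": 0,"jaw": 0},{"tx": -0.0071,"ty": -0.016,"tz": 0,"rx": 0,"ry": 0,"rz": 0,"jaw": 0},{"tx": -0.0071,"ty": -0.016,"tz": 0,"rx": 0,"ry": 0,"rz": 0,"jaw": 0},{"tx": -0.0071,"ty": -0.016,"tz": 0,"rx": 0,"ry": 0,"rz": 0,"jaw": 0},{"tx": -0.0071,"ty": -0.016,"tz": 0,"rx": 0,"ry": 0,"rz": 0,"jaw": 0},{"tx": -0.0036,"ty": -0.008,"tz": 0,"rx": 0,"ry": 0,"rz": 0,"jaw": 0},{"tx": 0,"ty": 0,"tz": 0,"rx": 0,"ry": 0,"rz": 0,"jaw": 0},{"tx": 0,"ty": 0,"tz": 0,"rx": 0,"ry": 0,"rz": 0,"jaw": 0}]}}

```text
time_s: 7.32
tool_pos: [0.5004, 0.1487, 0.0263]
tool_rot: [[-0.913, 0.408, 0.002], [0.408, 0.913, -0.0], [-0.002, 0.001, -1.0]]
wrist_force: [1.4, -1.6, 2.4]
gripper_width: 0.0098
grasp_force: 40.0
```

Request:
{"method": "step_arm", "body": {"plan": [{"tx": 0,"ty": 0,"tz": 0,"rx": 0,"ry": 0,"rz": 0,"jaw": 0.24},{"tx": 0,"ty": 0,"tz": 0,"rx": 0,"ry": 0,"rz": 0,"jaw": 0.24},{"tx": 0,"ty": 0,"tz": 0.02,"rx": 0,"ry": 0,"rz": 0,"jaw": 0.24},{"tx": 0,"ty": 0,"tz": 0.03,"rx": 0,"ry": 0,"rz": 0,"jaw": 0.24},{"tx": 0,"ty": 0,"tz": 0.04,"rx": 0,"ry": 0,"rz": 0,"jaw": 0.24},{"tx": 0,"ty": 0,"tz": 0.04,"rx": 0,"ry": 0,"rz": 0,"jaw": 0.5},{"tx": 0,"ty": -0.03,"tz": 0.02,"rx": 0,"ry": 0,"rz": -0.12,"jaw": 0.5},{"tx": 0.01,"ty": -0.03,"tz": 0,"rx": 0,"ry": 0,"rz": -0.12,"jaw": 0.5},{"tx": 0.01,"ty": -0.03,"tz": 0,"rx": 0,"ry": 0,"rz": -0.12,"jaw": 0.5},{"tx": 0.01,"ty": -0.02,"tz": 0,"rx": 0,"ry": 0,"rz": -0.12,"jaw": 0.5},{"tx": 0.01,"ty": 0,"tz": 0,"rx": 0,"ry": 0,"rz": -0.12,"jaw": 0.5},{"tx": 0.01,"ty": 0,"tz": 0,"rx": 0,"ry": 0,"rz": -0.12,"jaw": 0.5}]}}

```text
time_s: 8.32
tool_pos: [0.5499, 0.0387, 0.1752]
tool_rot: [[-0.412, 0.911, -0.001], [0.911, 0.412, 0.001], [0.001, -0.0, -1.0]]
wrist_force: [-0.3, 0.8, -0.5]
gripper_width: 0.0463
grasp_force: 0.0
```

Request:
{"method": "step_arm", "body": {"plan": [{"tx": 0.02,"ty": 0,"tz": 0,"rx": 0,"ry": 0,"rz": -0.12,"jaw": 0.5},{"tx": 0.01,"ty": 0,"tz": 0,"rx": 0,"ry": 0,"rz": -0.12,"jaw": 0.5},{"tx": 0.01,"ty": 0,"tz": 0,"rx": 0,"ry": 0,"rz": -0.12,"jaw": 0.5},{"tx": 0.01,"ty": 0,"tz": 0,"rx": 0,"ry": 0,"rz": -0.07,"jaw": 0.5},{"tx": 0,"ty": 0,"tz": 0,"rx": 0,"ry": 0,"rz": 0,"jaw": 0.5}]}}

```text
time_s: 8.73
tool_pos: [0.6008, 0.0401, 0.1747]
tool_rot: [[-0.0, 1.0, -0.0], [1.0, 0.0, 0.001], [0.001, -0.0, -1.0]]
wrist_force: [-0.5, 0.5, 0.5]
gripper_width: 0.0465
grasp_force: 0.0
```

```bash
python3 - <<'E'
from h import *
o,R=st();P=par('wrist');im=snap('wrist','w6');t=snap('top','t3');s=snap('scene','s3')
a=cv2.resize(t[80:240,130:350],None,fx=2,fy=2); out=np.zeros((600,640,3),np.uint8)
out[:320,:440]=a; out[320:,:][:, :448]=cv2.resize(im,(448,280))
cv2.imwrite('pics/m1.png',out[:,:,::-1])
print(proj('wrist',[[.611,.1017,.087],[.6121,-.0292,.087]],P))
E
```

```text
t 8.73 tcp [0.6008 0.0401 0.1747] z [-0.0003  0.0006 -1.    ] yawY 0.01 w 0.0465 F [-0.5  0.5  0.5] g 0.0 q [-6.81 20.5  81.22  0.03 78.3  -6.83]
[[331.  134.1]
 [330.9 255.8]]
```

View pics/m1.png

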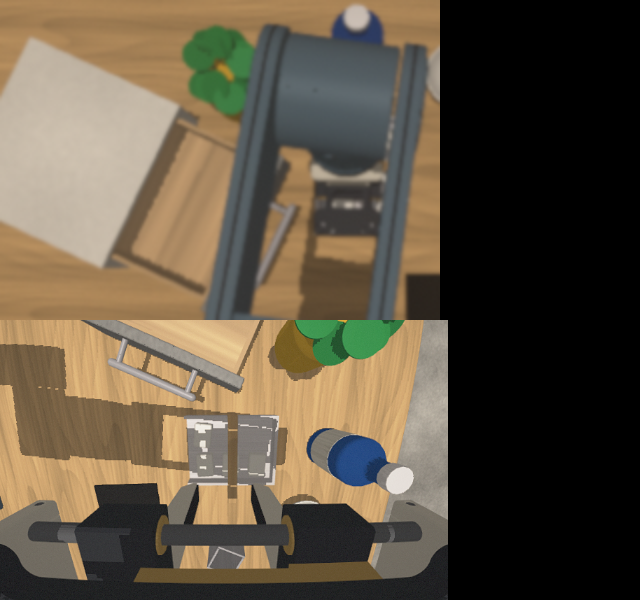

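The drawer is open. In the wrist part, the tray bar is at raw column ≈331, rows 133–253, matching the prediction. Grip the bar while I check the wrist angles for the pour.

Request:
{"method": "step_arm", "body": {"plan": [{"tx": 0.0108,"ty": -0.004,"tz": -0.03,"rx": 0,"ry": 0,"rz": 0.005,"jaw": 0.5},{"tx": 0,"ty": 0,"tz": -0.03,"rx": 0,"ry": 0,"rz": 0.005,"jaw": 0.5},{"tx": 0,"ty": 0,"tz": -0.03,"rx": 0,"ry": 0,"rz": 0,"jaw": 0.5},{"tx": 0,"ty": 0,"tz": -0.03,"rx": 0,"ry": 0,"rz": 0,"jaw": 0.5},{"tx": 0,"ty": 0,"tz": -0.0207,"rx": 0,"ry": 0,"rz": 0,"jaw": 0.5},{"tx": 0,"ty": 0,"tz": 0,"rx": 0,"ry": 0,"rz": 0,"jaw": 0.5},{"tx": 0,"ty": 0,"tz": 0,"rx": 0,"ry": 0,"rz": 0,"jaw": 0},{"tx": 0,"ty": 0,"tz": 0,"rx": 0,"ry": 0,"rz": 0,"jaw": 0},{"tx": 0,"ty": 0,"tz": 0,"rx": 0,"ry": 0,"rz": 0,"jaw": 0},{"tx": 0,"ty": 0,"tz": 0,"rx": 0,"ry": 0,"rz": 0,"jaw": 0}], "squeeze": 60}}

```text
time_s: 9.72
tool_pos: [0.6117, 0.035, 0.0368]
tool_rot: [[-0.012, 1.0, 0.004], [1.0, 0.012, -0.0], [-0.0, 0.004, -1.0]]
wrist_force: [0.7, 0.3, -0.4]
gripper_width: 0.0244
grasp_force: 0.0
```

```bash
python3 - <<'E'
from h import *
from scipy.spatial.transform import Rotation as Ro
o,R=st()
for maz in (66,90,110):
  m=np.array([np.cos(np.radians(maz)),np.sin(np.radians(maz)),0]);z=np.array([0,0,1.])
  M=np.array([.5447,.2483,0])
  for tau,mz in ((0,.15),(20,.125),(35,.1),(50,.085)):
    t=np.radians(tau);x_t=-m*np.cos(t)+z*np.sin(t);z_t=m*np.sin(t)+z*np.cos(t)
    p=M+[0,0,mz]+.08*x_t+.029*z_t
    Y=x_t;Z=-z_t;X=np.cross(Y,Z);RR=np.c_[X,Y,Z]
    wr=p-Z*.25; j1=np.degrees(np.arctan2(wr[1],wr[0])-np.arcsin(.111/np.hypot(*wr[:2])))
    B=Ro.from_euler('ZY',[j1,100],degrees=True).as_matrix()
    e=Ro.from_matrix(B.T@RR).as_euler('ZYZ',degrees=True)
    print(maz,tau,p,'j1',j1.round(),'j4 j5 j6',e[0].round(),e[1].round(),(e[2]-90).round())
E
```

```text
t 9.72 tcp [0.6117 0.035  0.0368] z [ 0.0035 -0.0004 -1.    ] yawY 0.69 w 0.0244 F [ 0.7  0.3 -0.4] g 0.0 q [-7.14 28.31 89.71  0.   61.77 -7.83]
66 0 [0.5122 0.1752 0.179 ] j1 7.0 j4 j5 j6 0.0 80.0 -239.0
66 20 [0.5182 0.1887 0.1796] j1 15.0 j4 j5 j6 -15.0 93.0 -230.0
66 35 [0.5248 0.2036 0.1696] j1 20.0 j4 j5 j6 -25.0 105.0 -227.0
66 50 [0.5328 0.2216 0.1649] j1 24.0 j4 j5 j6 -35.0 117.0 -227.0
90 0 [0.5447 0.1683 0.179 ] j1 6.0 j4 j5 j6 0.0 80.0 -264.0
90 20 [0.5447 0.183  0.1796] j1 16.0 j4 j5 j6 -19.0 86.0 -252.0
90 35 [0.5447 0.1994 0.1696] j1 22.0 j4 j5 j6 -32.0 94.0 -246.0
90 50 [0.5447 0.2191 0.1649] j1 28.0 j4 j5 j6 -44.0 104.0 -244.0
110 0 [0.5721 0.1731 0.179 ] j1 6.0 j4 j5 j6 0.0 80.0 76.0
110 20 [0.567  0.187  0.1796] j1 16.0 j4 j5 j6 -20.0 79.0 89.0
110 35 [0.5614 0.2024 0.1696] j1 23.0 j4 j5 j6 -35.0 83.0 -262.0
110 50 [0.5547 0.2209 0.1649] j1 29.0 j4 j5 j6 -49.0 91.0 -256.0
```

Request:
{"method": "step_arm", "body": {"plan": [{"tx": 0,"ty": 0,"tz": 0,"rx": 0,"ry": 0,"rz": 0,"jaw": 0},{"tx": 0,"ty": 0,"tz": 0,"rx": 0,"ry": 0,"rz": 0,"jaw": 0},{"tx": 0,"ty": 0,"tz": 0,"rx": 0,"ry": 0,"rz": 0,"jaw": 0},{"tx": 0,"ty": 0,"tz": 0,"rx": 0,"ry": 0,"rz": 0,"jaw": 0},{"tx": 0,"ty": 0,"tz": 0.01,"rx": 0,"ry": 0,"rz": 0,"jaw": 0},{"tx": 0,"ty": 0,"tz": 0.02,"rx": 0,"ry": 0,"rz": 0,"jaw": 0},{"tx": 0,"ty": 0,"tz": 0.02,"rx": 0,"ry": 0,"rz": 0,"jaw": 0},{"tx": 0,"ty": 0,"tz": 0.02,"rx": 0,"ry": 0,"rz": 0,"jaw": 0},{"tx": 0,"ty": 0,"tz": 0.02,"rx": 0,"ry": 0,"rz": 0,"jaw": 0},{"tx": 0,"ty": 0,"tz": 0.02,"rx": 0,"ry": 0,"rz": 0,"jaw": 0},{"tx": 0,"ty": 0,"tz": 0.02,"rx": 0,"ry": 0,"rz": 0,"jaw": 0},{"tx": 0,"ty": 0,"tz": 0.012,"rx": 0,"ry": 0,"rz": 0,"jaw": 0}], "squeeze": 60}}

```text
time_s: 10.72
tool_pos: [0.6102, 0.0352, 0.1786]
tool_rot: [[-0.012, 1.0, 0.001], [1.0, 0.012, -0.0], [-0.0, 0.001, -1.0]]
wrist_force: [-0.3, -0.4, -4.6]
gripper_width: 0.0134
grasp_force: 60.0
```

Request:
{"method": "step_arm", "body": {"plan": [{"tx": -0.002,"ty": 0.003,"tz": 0,"rx": 0,"ry": 0,"rz": -0.04,"jaw": 0},{"tx": -0.0049,"ty": 0.007,"tz": 0,"rx": 0,"ry": 0,"rz": -0.08,"jaw": 0},{"tx": -0.0049,"ty": 0.007,"tz": 0,"rx": 0,"ry": 0,"rz": -0.1,"jaw": 0},{"tx": -0.0049,"ty": 0.007,"tz": 0,"rx": 0,"ry": 0,"rz": -0.1,"jaw": 0},{"tx": -0.0049,"ty": 0.007,"tz": 0,"rx": 0,"ry": 0,"rz": -0.1,"jaw": 0},{"tx": -0.0049,"ty": 0.007,"tz": 0,"rx": 0,"ry": 0,"rz": -0.1,"jaw": 0},{"tx": -0.0049,"ty": 0.007,"tz": 0,"rx": 0,"ry": 0,"rz": -0.1,"jaw": 0},{"tx": -0.0049,"ty": 0.007,"tz": 0,"rx": 0,"ry": 0,"rz": -0.1,"jaw": 0},{"tx": -0.0049,"ty": 0.007,"tz": 0,"rx": 0,"ry": 0,"rz": -0.1,"jaw": 0},{"tx": -0.0049,"ty": 0.007,"tz": 0,"rx": 0,"ry": 0,"rz": -0.1,"jaw": 0},{"tx": -0.0049,"ty": 0.007,"tz": 0,"rx": 0,"ry": 0,"rz": -0.1,"jaw": 0},{"tx": -0.0049,"ty": 0.007,"tz": 0,"rx": 0,"ry": 0,"rz": -0.1,"jaw": 0}]}}

```text
time_s: 11.72
tool_pos: [0.5531, 0.1155, 0.1761]
tool_rot: [[0.897, 0.442, -0.003], [0.442, -0.897, -0.0], [-0.002, -0.001, -1.0]]
wrist_force: [-0.3, 0.2, -4.1]
gripper_width: 0.0134
grasp_force: 60.0
```

Request:
{"method": "step_arm", "body": {"plan": [{"tx": -0.0049,"ty": 0.007,"tz": 0,"rx": 0,"ry": 0,"rz": -0.1,"jaw": 0},{"tx": -0.0049,"ty": 0.007,"tz": 0,"rx": 0,"ry": 0,"rz": -0.1,"jaw": 0},{"tx": -0.0049,"ty": 0.007,"tz": 0,"rx": 0,"ry": 0,"rz": -0.1,"jaw": 0},{"tx": -0.0049,"ty": 0.007,"tz": 0,"rx": 0,"ry": 0,"rz": -0.1,"jaw": 0},{"tx": -0.0049,"ty": 0.007,"tz": 0,"rx": 0,"ry": 0,"rz": -0.1,"jaw": 0},{"tx": -0.0049,"ty": 0.007,"tz": 0,"rx": 0,"ry": 0,"rz": -0.1,"jaw": 0},{"tx": -0.0049,"ty": 0.007,"tz": 0,"rx": 0,"ry": 0,"rz": -0.1,"jaw": 0},{"tx": -0.0049,"ty": 0.007,"tz": 0,"rx": 0,"ry": 0,"rz": -0.1,"jaw": 0},{"tx": -0.0049,"ty": 0.007,"tz": 0,"rx": 0,"ry": 0,"rz": -0.06,"jaw": 0},{"tx": -0.002,"ty": 0.003,"tz": 0,"rx": 0,"ry": 0,"rz": -0.022,"jaw": 0},{"tx": 0,"ty": 0,"tz": 0,"rx": 0,"ry": 0,"rz": 0,"jaw": 0}]}}

```text
time_s: 12.63
tool_pos: [0.5068, 0.1817, 0.1762]
tool_rot: [[0.913, -0.407, -0.002], [-0.407, -0.913, -0.0], [-0.002, 0.001, -1.0]]
wrist_force: [0.7, -1.0, -4.9]
gripper_width: 0.0133
grasp_force: 60.0
```

```bash
python3 - <<'E'
from h import *
o,R=st();P=par('wrist');snap('top','t4');im=snap('scene','s4')
cv2.imwrite('pics/s4c.png',cv2.resize(im[170:400,200:560,::-1],None,fx=2,fy=2))
E
```

```text
t 12.63 tcp [0.5068 0.1817 0.1762] z [-0.0024 -0.0001 -1.    ] yawY -114.02 w 0.0133 F [ 0.7 -1.  -4.9] g 59.99358415603638 q [  7.84  13.99  90.06   0.02  76.08 121.86]
```

View pics/s4c.png

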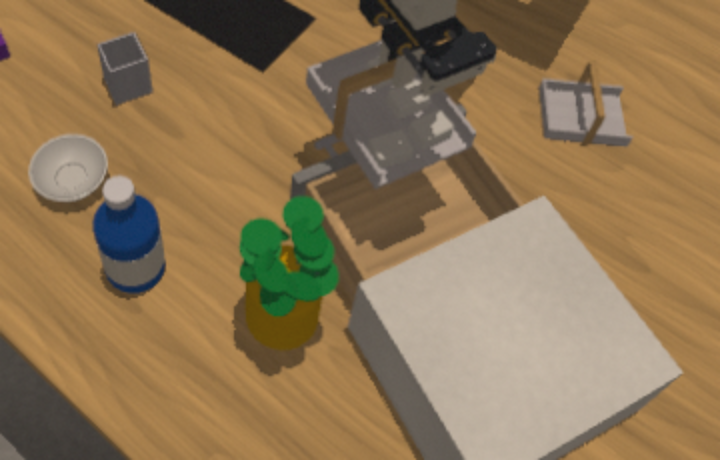

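The tray still carries its tablets (mouth at (380,180)), facing over the open drawer. Tip it.

Request:
{"method": "step_arm", "body": {"plan": [{"tx": 0.004,"ty": 0.002,"tz": 0.001,"rx": -0.05,"ry": 0.0223,"rz": 0,"jaw": 0},{"tx": 0.004,"ty": 0.002,"tz": 0.001,"rx": -0.08,"ry": 0.0356,"rz": 0,"jaw": 0},{"tx": 0.003,"ty": 0.003,"tz": 0.001,"rx": -0.1,"ry": 0.0446,"rz": 0,"jaw": 0},{"tx": 0,"ty": 0,"tz": 0,"rx": -0.089,"ry": 0.0395,"rz": 0,"jaw": 0},{"tx": 0.0013,"ty": 0.003,"tz": -0.002,"rx": -0.048,"ry": 0.0213,"rz": 0,"jaw": 0},{"tx": 0.0013,"ty": 0.003,"tz": -0.002,"rx": -0.048,"ry": 0.0213,"rz": 0,"jaw": 0},{"tx": 0.0013,"ty": 0.003,"tz": -0.002,"rx": -0.048,"ry": 0.0213,"rz": 0,"jaw": 0},{"tx": 0.0013,"ty": 0.003,"tz": -0.002,"rx": -0.048,"ry": 0.0213,"rz": 0,"jaw": 0},{"tx": 0.0013,"ty": 0.003,"tz": -0.002,"rx": -0.048,"ry": 0.0213,"rz": 0,"jaw": 0},{"tx": 0,"ty": 0,"tz": 0,"rx": 0,"ry": 0,"rz": 0,"jaw": 0},{"tx": 0,"ty": 0,"tz": 0,"rx": 0,"ry": 0,"rz": 0,"jaw": 0}]}}

```text
time_s: 13.65
tool_pos: [0.526, 0.2036, 0.168]
tool_rot: [[0.914, -0.332, -0.234], [-0.406, -0.748, -0.525], [-0.001, 0.574, -0.819]]
wrist_force: [-0.5, 0.1, -2.9]
gripper_width: 0.0131
grasp_force: 60.0
```

Request:
{"method": "step_arm", "body": {"plan": [{"tx": 0.0013,"ty": 0.003,"tz": -0.001,"rx": -0.048,"ry": 0.0213,"rz": 0,"jaw": 0},{"tx": 0.0013,"ty": 0.003,"tz": -0.001,"rx": -0.048,"ry": 0.0213,"rz": 0,"jaw": 0},{"tx": 0.0013,"ty": 0.003,"tz": -0.001,"rx": -0.048,"ry": 0.0213,"rz": 0,"jaw": 0},{"tx": 0.0013,"ty": 0.003,"tz": -0.001,"rx": -0.048,"ry": 0.0213,"rz": 0,"jaw": 0},{"tx": 0.0013,"ty": 0.003,"tz": -0.001,"rx": -0.048,"ry": 0.0213,"rz": 0,"jaw": 0},{"tx": 0,"ty": 0,"tz": 0,"rx": 0,"ry": 0,"rz": 0,"jaw": 0},{"tx": 0,"ty": 0,"tz": 0,"rx": 0,"ry": 0,"rz": 0,"jaw": 0},{"tx": 0,"ty": 0,"tz": 0,"rx": 0,"ry": 0,"rz": 0,"jaw": 0},{"tx": 0,"ty": 0,"tz": 0,"rx": 0,"ry": 0,"rz": 0,"jaw": 0},{"tx": 0,"ty": 0,"tz": 0,"rx": 0,"ry": 0,"rz": 0,"jaw": 0}]}}

```text
time_s: 14.48
tool_pos: [0.5327, 0.2176, 0.1663]
tool_rot: [[0.913, -0.265, -0.31], [-0.408, -0.587, -0.699], [0.003, 0.765, -0.644]]
wrist_force: [0.5, 1.1, -2.3]
gripper_width: 0.0135
grasp_force: 60.0
```

```bash
python3 - <<'E'
from h import *
o,R=st();snap('top','t5');im=snap('scene','s5');w=snap('wrist','w7')
cv2.imwrite('pics/s5c.png',np.hstack([cv2.resize(im[220:350,320:500,::-1],(500,361)),cv2.resize(w[:,:,::-1],(300,188))[:, :].copy() if 0 else np.pad(cv2.resize(w[:,:,::-1],(300,188)),((0,173),(0,0),(0,0)))]))
E
```

```text
t 14.48 tcp [0.5327 0.2176 0.1663] z [-0.3104 -0.6994 -0.6438] yawY -114.26 w 0.0135 F [ 0.5  1.1 -2.3] g 59.99412417411804 q [ 29.48  50.22  50.52 -31.41 118.93 138.21]
```

View pics/s5c.png

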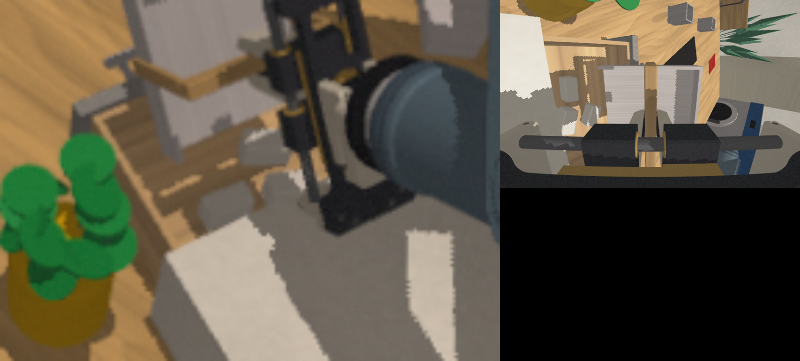

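The wrist view shows the tray floor bare and the force has dropped to about 2.3 N, with tablets in the drawer at (225,205) and (290,180). Lift and level the tray.

Request:
{"method": "step_arm", "body": {"plan": [{"tx": 0,"ty": 0,"tz": 0.02,"rx": 0,"ry": 0,"rz": 0,"jaw": 0},{"tx": -0.003,"ty": -0.006,"tz": 0.03,"rx": 0,"ry": 0,"rz": 0,"jaw": 0},{"tx": -0.003,"ty": -0.006,"tz": 0.02,"rx": 0,"ry": 0,"rz": 0,"jaw": 0},{"tx": 0,"ty": -0.01,"tz": 0,"rx": 0.06,"ry": -0.0267,"rz": 0,"jaw": 0},{"tx": 0,"ty": -0.01,"tz": 0,"rx": 0.1,"ry": -0.0445,"rz": 0,"jaw": 0},{"tx": 0,"ty": -0.01,"tz": 0,"rx": 0.1,"ry": -0.0445,"rz": 0,"jaw": 0},{"tx": 0,"ty": -0.01,"tz": 0,"rx": 0.1,"ry": -0.0445,"rz": 0,"jaw": 0},{"tx": 0,"ty": -0.01,"tz": 0,"rx": 0.1,"ry": -0.0445,"rz": 0,"jaw": 0},{"tx": 0,"ty": -0.01,"tz": 0,"rx": 0.1,"ry": -0.0445,"rz": 0,"jaw": 0},{"tx": 0,"ty": -0.01,"tz": 0,"rx": 0.1,"ry": -0.0445,"rz": 0,"jaw": 0},{"tx": 0,"ty": -0.01,"tz": 0,"rx": 0.1,"ry": -0.0445,"rz": 0,"jaw": 0},{"tx": 0,"ty": 0,"tz": 0,"rx": 0.037,"ry": -0.0165,"rz": 0,"jaw": 0}]}}

```text
time_s: 15.63
tool_pos: [0.5254, 0.1225, 0.2371]
tool_rot: [[0.912, -0.411, 0.005], [-0.411, -0.912, -0.0], [0.005, -0.002, -1.0]]
wrist_force: [0.4, 0.4, -2.7]
gripper_width: 0.0133
grasp_force: 60.0
```

Request:
{"method": "step_arm", "body": {"plan": [{"tx": 0.008,"ty": -0.01,"tz": 0,"rx": 0,"ry": 0,"rz": 0.06,"jaw": 0},{"tx": 0.008,"ty": -0.01,"tz": 0,"rx": 0,"ry": 0,"rz": 0.11,"jaw": 0},{"tx": 0.008,"ty": -0.01,"tz": 0,"rx": 0,"ry": 0,"rz": 0.11,"jaw": 0},{"tx": 0.008,"ty": -0.01,"tz": 0,"rx": 0,"ry": 0,"rz": 0.11,"jaw": 0},{"tx": 0.008,"ty": -0.01,"tz": 0,"rx": 0,"ry": 0,"rz": 0.11,"jaw": 0},{"tx": 0.008,"ty": -0.01,"tz": 0,"rx": 0,"ry": 0,"rz": 0.11,"jaw": 0},{"tx": 0.008,"ty": -0.01,"tz": 0,"rx": 0,"ry": 0,"rz": 0.11,"jaw": 0},{"tx": 0.008,"ty": -0.01,"tz": 0,"rx": 0,"ry": 0,"rz": 0.11,"jaw": 0},{"tx": 0.008,"ty": -0.01,"tz": 0,"rx": 0,"ry": 0,"rz": 0.11,"jaw": 0},{"tx": 0.008,"ty": -0.01,"tz": 0,"rx": 0,"ry": 0,"rz": 0.11,"jaw": 0},{"tx": 0.008,"ty": 0,"tz": 0,"rx": 0,"ry": 0,"rz": 0.11,"jaw": 0},{"tx": 0,"ty": 0,"tz": 0,"rx": 0,"ry": 0,"rz": 0.11,"jaw": 0}]}}

```text
time_s: 16.63
tool_pos: [0.6146, 0.0247, 0.2349]
tool_rot: [[0.657, 0.754, 0.002], [0.754, -0.657, -0.002], [-0.0, 0.003, -1.0]]
wrist_force: [-0.6, -0.7, -2.4]
gripper_width: 0.0135
grasp_force: 60.0
```

Request:
{"method": "step_arm", "body": {"plan": [{"tx": 0,"ty": 0,"tz": -0.02,"rx": 0,"ry": 0,"rz": 0.11,"jaw": 0},{"tx": 0,"ty": 0,"tz": -0.02,"rx": 0,"ry": 0,"rz": 0.11,"jaw": 0},{"tx": 0,"ty": 0,"tz": -0.02,"rx": 0,"ry": 0,"rz": 0.11,"jaw": 0},{"tx": 0,"ty": 0,"tz": -0.02,"rx": 0,"ry": 0,"rz": 0.11,"jaw": 0},{"tx": 0,"ty": 0,"tz": 0,"rx": 0,"ry": 0,"rz": 0.11,"jaw": 0},{"tx": 0,"ty": 0,"tz": 0,"rx": 0,"ry": 0,"rz": 0.11,"jaw": 0},{"tx": 0,"ty": 0,"tz": 0,"rx": 0,"ry": 0,"rz": 0,"jaw": 0},{"tx": 0,"ty": 0,"tz": 0,"rx": 0,"ry": 0,"rz": 0,"jaw": 0}]}}

```text
time_s: 17.3
tool_pos: [0.6139, 0.0258, 0.1553]
tool_rot: [[0.064, 0.998, 0.002], [0.998, -0.064, -0.0], [-0.0, 0.002, -1.0]]
wrist_force: [0.6, 0.0, -2.9]
gripper_width: 0.0135
grasp_force: 60.0
```

```bash
python3 - <<'E'
from h import *
o,R=st();snap('top','t6');snap('scene','s6');snap('wrist','w8');print(R)
E
```

```text
t 17.3 tcp [0.6139 0.0258 0.1553] z [ 0.0021 -0.0003 -1.    ] yawY -3.67 w 0.0135 F [ 0.6  0.  -2.9] g 59.99292254447937 q [-7.98 22.39 81.17 -0.   76.32 -4.31]
[[ 0.064   0.9979  0.0021]
 [ 0.998  -0.064  -0.0003]
 [-0.0002  0.0021 -1.    ]]
```

Request:
{"method": "step_arm", "body": {"plan": [{"tx": 0,"ty": 0,"tz": -0.03,"rx": 0,"ry": 0,"rz": 0.03,"jaw": 0},{"tx": 0,"ty": 0,"tz": -0.03,"rx": 0,"ry": 0,"rz": 0.03,"jaw": 0},{"tx": 0,"ty": 0,"tz": -0.03,"rx": 0,"ry": 0,"rz": 0,"jaw": 0},{"tx": 0,"ty": 0,"tz": -0.015,"rx": 0,"ry": 0,"rz": 0,"jaw": 0},{"tx": 0,"ty": 0,"tz": -0.008,"rx": 0,"ry": 0,"rz": 0,"jaw": 0},{"tx": 0,"ty": 0,"tz": -0.002,"rx": 0,"ry": 0,"rz": 0,"jaw": 0},{"tx": 0,"ty": 0,"tz": -0.002,"rx": 0,"ry": 0,"rz": 0,"jaw": 0},{"tx": 0,"ty": 0,"tz": 0,"rx": 0,"ry": 0,"rz": 0,"jaw": 0}]}}

```text
time_s: 18.12
tool_pos: [0.6154, 0.026, 0.0388]
tool_rot: [[0.001, 1.0, 0.004], [1.0, -0.001, 0.0], [0.0, 0.004, -1.0]]
wrist_force: [0.3, -0.0, -2.0]
gripper_width: 0.0131
grasp_force: 60.0
```

Two millimetres more, then release and rise; then go to the handle for pushing it shut.

Request:
{"method": "step_arm", "body": {"plan": [{"tx": 0,"ty": 0,"tz": -0.002,"rx": 0,"ry": 0,"rz": 0,"jaw": 0},{"tx": 0,"ty": 0,"tz": 0,"rx": 0,"ry": 0,"rz": 0,"jaw": 0},{"tx": 0,"ty": 0,"tz": 0,"rx": 0,"ry": 0,"rz": 0,"jaw": 0.5},{"tx": 0,"ty": 0,"tz": 0,"rx": 0,"ry": 0,"rz": 0,"jaw": 0.5},{"tx": 0,"ty": 0,"tz": 0,"rx": 0,"ry": 0,"rz": 0,"jaw": 0.5},{"tx": 0,"ty": 0,"tz": 0.02,"rx": 0,"ry": 0,"rz": 0,"jaw": 0.5},{"tx": 0,"ty": 0,"tz": 0.03,"rx": 0,"ry": 0,"rz": 0,"jaw": 0.5},{"tx": 0,"ty": 0,"tz": 0.04,"rx": 0,"ry": 0,"rz": 0,"jaw": 0.5},{"tx": 0,"ty": 0,"tz": 0.04,"rx": 0,"ry": 0,"rz": 0,"jaw": 0.5}]}}

```text
time_s: 18.87
tool_pos: [0.6135, 0.0263, 0.1667]
tool_rot: [[0.001, 1.0, 0.0], [1.0, -0.001, 0.001], [0.001, 0.0, -1.0]]
wrist_force: [0.9, 0.2, 0.4]
gripper_width: 0.046
grasp_force: 0.0
```

```bash
python3 - <<'E'
from h import *
o,R=st();t=snap('top','t7');s=snap('scene','s7');w=snap('wrist','w9')
out=np.zeros((600,800,3),np.uint8)
out[:340,:400]=cv2.resize(s[170:340,300:500],None,fx=2,fy=2);out[:280,400:]=cv2.resize(t[90:230,130:330],None,fx=2,fy=2);out[340:600,:416]=cv2.resize(w,(416,260));out[340:600,416:776]=cv2.resize(s[100:230,190:370],(360,260))
cv2.imwrite('pics/m2.png',out[:,:,::-1])
E
```

```text
t 18.87 tcp [0.6135 0.0263 0.1667] z [ 0.0002  0.0007 -1.    ] yawY -0.04 w 0.046 F [0.9 0.2 0.4] g 0.0 q [-7.97 22.   80.13  0.04 77.86 -7.94]
```

View pics/m2.png

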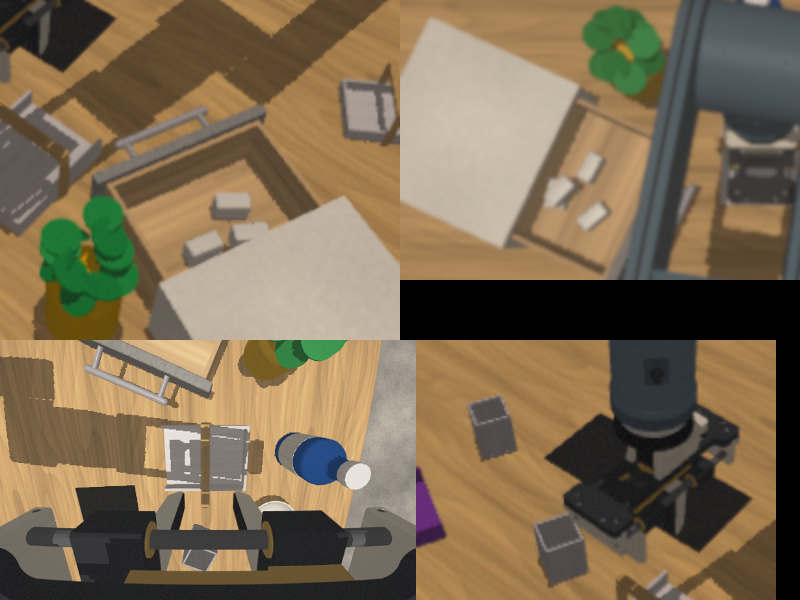

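Three or four tablets lie flat in the drawer (top crop (558,190), (590,165), (592,215)). The tray stands empty on the table and both cups are unmoved. Now shut the drawer by gripping the bar again.

Request:
{"method": "step_arm", "body": {"plan": [{"tx": -0.0113,"ty": 0.01224,"tz": 0,"rx": 0,"ry": 0,"rz": 0.1152,"jaw": 0.24},{"tx": -0.0113,"ty": 0.01224,"tz": 0,"rx": 0,"ry": 0,"rz": 0.1152,"jaw": 0.24},{"tx": -0.0113,"ty": 0.01224,"tz": 0,"rx": 0,"ry": 0,"rz": 0.1152,"jaw": 0.24},{"tx": -0.0113,"ty": 0.01224,"tz": 0,"rx": 0,"ry": 0,"rz": 0.1152,"jaw": 0.24},{"tx": -0.0113,"ty": 0.01224,"tz": 0,"rx": 0,"ry": 0,"rz": 0.1152,"jaw": 0.24},{"tx": -0.0113,"ty": 0.01224,"tz": 0,"rx": 0,"ry": 0,"rz": 0.1152,"jaw": 0.24},{"tx": -0.0113,"ty": 0.01224,"tz": 0,"rx": 0,"ry": 0,"rz": 0.1152,"jaw": 0.24},{"tx": -0.0113,"ty": 0.01224,"tz": 0,"rx": 0,"ry": 0,"rz": 0.1152,"jaw": 0.24},{"tx": -0.0113,"ty": 0.01224,"tz": 0,"rx": 0,"ry": 0,"rz": 0.1152,"jaw": 0.24},{"tx": -0.0113,"ty": 0.01224,"tz": 0,"rx": 0,"ry": 0,"rz": 0.1152,"jaw": 0.24},{"tx": 0,"ty": 0,"tz": 0,"rx": 0,"ry": 0,"rz": 0,"jaw": 0.24}]}}

```text
time_s: 19.93
tool_pos: [0.4984, 0.1504, 0.1646]
tool_rot: [[-0.916, 0.401, -0.003], [0.401, 0.916, 0.003], [0.004, 0.001, -1.0]]
wrist_force: [0.3, -0.1, 0.5]
gripper_width: 0.0223
grasp_force: 0.0
```

Request:
{"method": "step_arm", "body": {"plan": [{"tx": 0.001,"ty": -0.001,"tz": -0.035,"rx": 0,"ry": 0,"rz": -0.005,"jaw": 0.24},{"tx": 0,"ty": 0,"tz": -0.035,"rx": 0,"ry": 0,"rz": 0,"jaw": 0.24},{"tx": 0,"ty": 0,"tz": -0.035,"rx": 0,"ry": 0,"rz": 0,"jaw": 0.24},{"tx": 0,"ty": 0,"tz": -0.025,"rx": 0,"ry": 0,"rz": 0,"jaw": 0.24},{"tx": 0,"ty": 0,"tz": -0.007,"rx": 0,"ry": 0,"rz": 0,"jaw": 0.24},{"tx": 0,"ty": 0,"tz": 0,"rx": 0,"ry": 0,"rz": 0,"jaw": 0.24},{"tx": 0,"ty": 0,"tz": 0,"rx": 0,"ry": 0,"rz": 0,"jaw": 0},{"tx": 0,"ty": 0,"tz": 0,"rx": 0,"ry": 0,"rz": 0,"jaw": 0},{"tx": 0,"ty": 0,"tz": 0,"rx": 0,"ry": 0,"rz": 0,"jaw": 0},{"tx": 0,"ty": 0,"tz": 0,"rx": 0,"ry": 0,"rz": 0,"jaw": 0}], "squeeze": 40}}

```text
time_s: 20.77
tool_pos: [0.5041, 0.1476, 0.0304]
tool_rot: [[-0.911, 0.412, 0.005], [0.412, 0.911, 0.002], [-0.003, 0.004, -1.0]]
wrist_force: [1.3, -0.3, 2.5]
gripper_width: 0.0102
grasp_force: 40.0
```

Request:
{"method": "step_arm", "body": {"plan": [{"tx": 0.0036,"ty": 0.008,"tz": 0,"rx": 0,"ry": 0,"rz": 0,"jaw": 0},{"tx": 0.0061,"ty": 0.0137,"tz": 0,"rx": 0,"ry": 0,"rz": 0,"jaw": 0},{"tx": 0.0061,"ty": 0.0137,"tz": 0,"rx": 0,"ry": 0,"rz": 0,"jaw": 0},{"tx": 0.0061,"ty": 0.0137,"tz": 0,"rx": 0,"ry": 0,"rz": 0,"jaw": 0},{"tx": 0.0061,"ty": 0.0137,"tz": 0,"rx": 0,"ry": 0,"rz": 0,"jaw": 0},{"tx": 0.0061,"ty": 0.0137,"tz": 0,"rx": 0,"ry": 0,"rz": 0,"jaw": 0},{"tx": 0.0061,"ty": 0.0137,"tz": 0,"rx": 0,"ry": 0,"rz": 0,"jaw": 0},{"tx": 0.0061,"ty": 0.0137,"tz": 0,"rx": 0,"ry": 0,"rz": 0,"jaw": 0},{"tx": 0.0061,"ty": 0.0137,"tz": 0,"rx": 0,"ry": 0,"rz": 0,"jaw": 0},{"tx": 0.0036,"ty": 0.008,"tz": 0,"rx": 0,"ry": 0,"rz": 0,"jaw": 0},{"tx": 0,"ty": 0,"tz": 0,"rx": 0,"ry": 0,"rz": 0,"jaw": 0},{"tx": 0,"ty": 0,"tz": 0,"rx": 0,"ry": 0,"rz": 0,"jaw": 0}]}}

```text
time_s: 21.77
tool_pos: [0.5603, 0.2749, 0.0304]
tool_rot: [[-0.912, 0.411, 0.005], [0.411, 0.912, 0.003], [-0.003, 0.005, -1.0]]
wrist_force: [1.6, 0.7, 5.2]
gripper_width: 0.0096
grasp_force: 40.0
```

Request:
{"method": "step_arm", "body": {"plan": [{"tx": 0.001,"ty": 0.0022,"tz": 0,"rx": 0,"ry": 0,"rz": 0,"jaw": 0},{"tx": 0.001,"ty": 0.0022,"tz": 0,"rx": 0,"ry": 0,"rz": 0,"jaw": 0},{"tx": 0,"ty": 0,"tz": 0,"rx": 0,"ry": 0,"rz": 0,"jaw": 0},{"tx": 0,"ty": 0,"tz": 0,"rx": 0,"ry": 0,"rz": 0,"jaw": 0}]}}

```text
time_s: 22.1
tool_pos: [0.5604, 0.2755, 0.0303]
tool_rot: [[-0.911, 0.411, 0.001], [0.411, 0.911, -0.002], [-0.001, -0.002, -1.0]]
wrist_force: [-3.1, -10.3, 10.8]
gripper_width: 0.0094
grasp_force: 40.0
```

The drawer is at its stop (10 N). Release, lift away and look at the cups from above; fit the arm's kinematics for the flip.

Request:
{"method": "step_arm", "body": {"plan": [{"tx": -0.001,"ty": -0.0022,"tz": 0,"rx": 0,"ry": 0,"rz": 0,"jaw": 0},{"tx": 0,"ty": 0,"tz": 0,"rx": 0,"ry": 0,"rz": 0,"jaw": 0.24},{"tx": 0,"ty": 0,"tz": 0,"rx": 0,"ry": 0,"rz": 0,"jaw": 0.24},{"tx": 0,"ty": 0,"tz": 0.02,"rx": 0,"ry": 0,"rz": 0,"jaw": 0.24},{"tx": 0,"ty": 0,"tz": 0.035,"rx": 0,"ry": 0,"rz": 0,"jaw": 0.24},{"tx": 0,"ty": 0,"tz": 0.041,"rx": 0,"ry": 0,"rz": 0,"jaw": 0.24},{"tx": 0,"ty": -0.02,"tz": 0.035,"rx": 0,"ry": 0,"rz": 0,"jaw": 0.8},{"tx": 0,"ty": -0.04,"tz": 0,"rx": 0,"ry": 0,"rz": 0,"jaw": 0.8},{"tx": 0,"ty": -0.04,"tz": 0,"rx": 0,"ry": 0,"rz": 0,"jaw": 0.8},{"tx": 0,"ty": -0.04,"tz": 0,"rx": 0,"ry": 0,"rz": 0,"jaw": 0.8},{"tx": 0,"ty": -0.04,"tz": 0,"rx": 0,"ry": 0,"rz": 0,"jaw": 0.8},{"tx": 0,"ty": -0.04,"tz": 0,"rx": 0,"ry": 0,"rz": 0,"jaw": 0.8}], "squeeze": 30}}

```text
time_s: 23.1
tool_pos: [0.5587, 0.0544, 0.1595]
tool_rot: [[-0.912, 0.411, -0.0], [0.411, 0.912, 0.002], [0.001, 0.002, -1.0]]
wrist_force: [1.6, -1.1, 0.4]
gripper_width: 0.0577
grasp_force: 0.0
```

Request:
{"method": "step_arm", "body": {"plan": [{"tx": -0.01,"ty": -0.04,"tz": 0,"rx": 0,"ry": 0,"rz": 0,"jaw": 0.8},{"tx": -0.02,"ty": -0.035,"tz": 0,"rx": 0,"ry": 0,"rz": 0,"jaw": 0.8},{"tx": -0.02,"ty": -0.035,"tz": 0,"rx": 0,"ry": 0,"rz": 0,"jaw": 0.8},{"tx": -0.02,"ty": -0.035,"tz": 0,"rx": 0,"ry": 0,"rz": 0,"jaw": 0.8},{"tx": -0.02,"ty": -0.035,"tz": 0,"rx": 0,"ry": 0,"rz": 0,"jaw": 0.8},{"tx": -0.02,"ty": 0,"tz": 0,"rx": 0,"ry": 0,"rz": 0,"jaw": 0.8},{"tx": -0.02,"ty": 0,"tz": 0,"rx": 0,"ry": 0,"rz": 0,"jaw": 0.8},{"tx": 0,"ty": 0,"tz": 0,"rx": 0,"ry": 0,"rz": 0,"jaw": 0.8}]}}

```text
time_s: 23.77
tool_pos: [0.4261, -0.1241, 0.1592]
tool_rot: [[-0.91, 0.414, -0.003], [0.414, 0.91, 0.004], [0.004, 0.002, -1.0]]
wrist_force: [-0.9, 1.0, -0.1]
gripper_width: 0.0738
grasp_force: 0.0
```

```bash
cat > ik.py <<'E'
import numpy as np
from scipy.optimize import least_squares
from scipy.spatial.transform import Rotation as Ro
def fk(q,p):
    h,a1,L2,e,L3,lat,L6=p
    q=np.asarray(q,float)
    B=Ro.from_euler('Z',q[0],degrees=True).as_matrix()
    r=lambda a:Ro.from_euler('Y',a,degrees=True).as_matrix()
    x=np.array([a1,lat,h])+r(q[1])@[0,0,L2]+r(q[1]+q[2])@[e,0,L3]
    R=B@r(q[1]+q[2])@Ro.from_euler('ZYZ',[q[3],q[4],q[5]+90],degrees=True).as_matrix()
    return B@x+R[:,2]*L6,R
def fit():
    L=[eval(l) for l in open('log.txt')]
    f=lambda p:np.concatenate([fk(l[0],p)[0]-l[1] for l in L])
    s=least_squares(f,[.2,0,.4,0,.4,.111,.25]);return s.x,np.abs(s.fun).max(),max(np.abs(fk(l[0],s.x)[1]-l[2]).max() for l in L)
LO=np.array([-179.9,-52.3,10.7,-69.9,12.5,-178.6]);HI=np.array([179.9,119.4,147.9,249.9,155.2,178.6])
def ik(P,R,p,q0):
    def f(q):
        x,r=fk(q,p);return np.r_[(x-P)*10,(r-R).ravel()]
    s=least_squares(f,np.clip(q0,LO+.1,HI-.1),bounds=(LO,HI),x_scale=10);return s.x,np.abs(s.fun).max()
E
python3 - <<'E'
from h import *
from ik import *
o,R=st();print(fit())
P=par('top');t=snap('top','t8');np.save('s8.npy',snap('scene','s8'));snap('wrist','w10');np.save('w10P.npy',np.array([0]))
out=np.zeros((600,800,3),np.uint8)
a=cv2.resize(t[140:225,350:490],None,fx=4,fy=4,interpolation=2);out[:340,:560]=a
sc=cv2.imread('pics/s8.png')[:,:,::-1];out[345:600,:360]=cv2.resize(sc[110:237,190:370],(360,255));w=cv2.imread('pics/w10.png')[:,:,::-1];out[345:595,365:765]=cv2.resize(w,(400,250))
cv2.imwrite('pics/m3.png',out[:,:,::-1])
E
```

```text
t 23.77 tcp [ 0.4261 -0.1241  0.1592] z [-0.0026  0.0035 -1.    ] yawY 65.56 w 0.0738 F [-0.9  1.  -0.1] g 0.0 q [-30.8    5.   103.57   0.1   71.65 -96.38]
(array([ 0.2217, -0.    ,  0.5344,  0.0602,  0.4259,  0.1108,  0.4022]), np.float64(3.9385900096888804e-10), np.float64(5.529973180762315e-16))
```

View pics/m3.png

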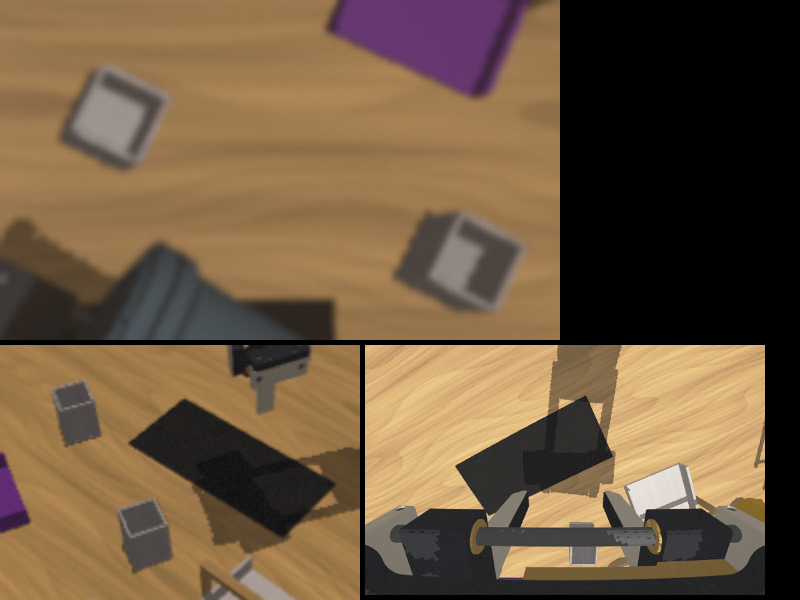

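The top crop shows cup A's rim around (118,115) and cup B's around (470,262); only two cups are out, and the mat is free. I'll fit both poses by silhouette, using the top and scene views together.

```bash
cat > cup.py <<'E'
from h import *
from scipy.optimize import minimize
from scipy.spatial.transform import Rotation as Ro
def mask(im):
    hsv=cv2.cvtColor(im,cv2.COLOR_RGB2HSV); return (hsv[:,:,1]<70).astype(np.uint8)
C=np.array([[a,b,c] for a in(-.027,.027) for b in(-.027,.027) for c in(0,.072)])
def fitcup(ims,x0,r=30,zb=0.,lo=25):
    """ims {cam:(img,P)}; x0=x,y,yaw deg of standing box"""
    S=4;data=[]
    for n,(im,P) in ims.items():
        c=proj(n,[x0[0],x0[1],zb+.036],P)[0].astype(int)
        u0,v0=max(c[0]-r,0),max(c[1]-r,0); m=cv2.resize(im[v0:v0+2*r,u0:u0+2*r],None,fx=S,fy=S,interpolation=cv2.INTER_CUBIC)
        mm=mask(m); k,l,s,ce=cv2.connectedComponentsWithStats(mm)
        i=l[int((c[1]-v0)*S),int((c[0]-u0)*S)]
        if i==0: i=1+np.argmin(np.hypot(*(ce[1:]-[(c[0]-u0)*S,(c[1]-v0)*S]).T)+1e4*(s[1:,4]<500))
        g=cv2.drawContours(np.zeros_like(mm),[cv2.convexHull(np.argwhere(l==i)[:,::-1].astype(np.int32))],-1,1,-1)
        data.append((n,P,u0,v0,g))
    def cost(x):
        X=C@Ro.from_euler('z',x[2],degrees=True).as_matrix().T+[x[0],x[1],zb];t=0
        for n,P,u0,v0,g in data:
            q=((proj(n,X,P)-[u0,v0]+.5)*S-.5)
            h=cv2.convexHull((q*16).round().astype(np.int32))
            d=cv2.fillConvexPoly(np.zeros_like(g),h,1,shift=4)
            t+=1-(d&g).sum()/max(1,(d|g).sum())
        return t
    best=min((minimize(cost,[x0[0],x0[1],y],method='Nelder-Mead',options=dict(initial_simplex=[[x0[0],x0[1],y],[x0[0]+.006,x0[1],y],[x0[0],x0[1]+.006,y],[x0[0],x0[1],y+10]],xatol=1e-4,fatol=1e-5)) for y in (x0[2]-12,x0[2],x0[2]+12)),key=lambda s:s.fun)
    return best.x.round(4),round(best.fun,3)
E
python3 - <<'E'
from cup import *
ld=lambda f:cv2.imread(f'pics/{f}.png')[:,:,::-1].copy()
T=(ld('t8'),par('top'));S=(ld('s8'),par('scene'))
for x0 in ([.603,-.155,65],[.505,-.405,65]):
    print(fitcup({'top':T,'scene':S},x0),fitcup({'top':T},x0),fitcup({'scene':S},x0))
from ik import *
p,_,_=fit();q=[-30.8,5,103.6,0,71.6,-96.4]
def pose(g,daz,al):  # al: tilt deg, + = tool points outward along d
    d=np.array([np.cos(np.radians(daz)),np.sin(np.radians(daz)),0]);a=np.radians(al)
    Z=d*np.sin(a)-np.array([0,0,np.cos(a)]);Y=np.array([-d[1],d[0],0]);X=np.cross(Y,Z)
    return g+.053*Z,np.c_[X,Y,Z]
for nm,g,daz in (('A',[.603,-.157,.036],-24),('B',[.505,-.41,.036],-25),('m1',[.425,-.117,.045],-24),('m2',[.415,-.26,.045],-25)):
    for al in (45,20,0,-20,-45):
        Pp,R=pose(np.array(g),daz,al);s=ik(Pp,R,p,q);print(nm,al,s[0].round(0),s[1].round(4))
E
```

```text
(array([ 0.6037, -0.1628, 62.5261]), np.float64(0.108)) (array([ 0.6045, -0.1628, 63.2139]), np.float64(0.07)) (array([ 0.6032, -0.1633, 62.7599]), np.float64(0.028))
(array([ 0.504 , -0.4156, 62.1946]), np.float64(0.115)) (array([ 0.5055, -0.4147, 67.6121]), np.float64(0.08)) (array([ 0.5037, -0.4157, 61.5804]), np.float64(0.018))
A 45 [ -33.   24.  121.   82.   13. -179.] 0.1748
A 20 [-25.  25. 109.   1.  26. -92.] 0.0
A 0 [-25.  33.  90.   0.  57. -91.] 0.0
A -20 [-25.  45.  71.  -0.  84. -91.] 0.0
A -45 [-25.  62.  45.  -0. 117. -91.] 0.0
B 45 [ -58.   26.  115.   64.   20. -179.] 0.1402
B 20 [ -54.   28.  104.   19.   32. -134.] 0.0
B 0 [ -49.   35.   86.   -0.   59. -114.] 0.0
B -20 [ -45.   47.   66.   -7.   86. -109.] 0.0
B -45 [ -42.   65.   38.  -14.  119. -109.] 0.0
m1 45 [ -40.    7.  140.   76.   13. -179.] 0.1873
m1 20 [ -32.   10.  133.    9.   18. -107.] 0.0
m1 0 [-30.  17. 116.  -0.  46. -96.] 0.0
m1 -20 [-29.  29. 101.  -2.  71. -94.] 0.0
m1 -45 [-28.  45.  83.  -3.  97. -93.] 0.0
m2 45 [ -54.   12.  134.   66.   14. -179.] 0.1892
m2 20 [ -52.   14.  126.   23.   23. -137.] 0.0
m2 0 [ -45.   21.  110.   -0.   49. -110.] 0.0
m2 -20 [ -41.   33.   93.   -6.   73. -104.] 0.0
m2 -45 [ -38.   49.   74.  -10.  101. -101.] 0.0
```

```bash
cat >> ik.py <<'E'
def pose(g,yaz,al):
    """grasp point g, closing axis azimuth yaz (tool y); al>0: tool points towards az yaz-90 ... tilt about tool y"""
    y=np.array([np.cos(np.radians(yaz)),np.sin(np.radians(yaz)),0]);a=np.radians(al)
    d=np.array([y[1],-y[0],0])
    Z=d*np.sin(a)-np.array([0,0,np.cos(a)]);return np.asarray(g)+.053*Z,np.c_[np.cross(y,Z),y,Z]
E
python3 - <<'E'
from ik import *
p,_,_=fit();q=[-30.8,5,103.6,0,71.6,0]
for nm,g,yz in (('A',[.6036,-.163,.036],-27.3),('B',[.504,-.4155,.036],-28),('m1',[.425,-.117,.045],-27.3),('m2',[.415,-.26,.045],-28)):
    for al in (45,20,0,-20,-45):
        Pp,R=pose(g,yz,al);s=ik(Pp,R,p,q);print(nm,al,s[0].round(0),s[1].round(4))
E
```

```text
A 45 [ -4.  48.  77. -41.  79.  40.] 0.0
A 20 [-15.  38.  85. -22.  64.  24.] 0.0
A 0 [-25.  33.  90.  -0.  57.   2.] 0.0
A -20 [-37.  34.  93.  23.  59. -22.] 0.0
A -45 [-48.  41.  94.  44.  72. -45.] 0.0
B 45 [-27.  43.  89. -53.  62.  33.] 0.0
B 20 [-39.  36.  89. -24.  54.   3.] 0.0
B 0 [-49.  35.  86.  -0.  59. -21.] 0.0
B -20 [-59.  40.  81.  18.  71. -38.] 0.0
B -45 [-67.  50.  73.  33.  89. -49.] 0.0
m1 45 [ -1.  35. 105. -42.  70.  52.] 0.0
m1 20 [-15.  23. 112. -25.  53.  29.] 0.0
m1 0 [-30.  17. 116.  -0.  46.  -3.] 0.0
m1 -20 [-46.  19. 118.  24.  52. -35.] 0.0
m1 -45 [-61.  30. 118.  40.  67. -61.] 0.0
m2 45 [-17.  34. 107. -52.  62.  46.] 0.0
m2 20 [-31.  24. 110. -27.  49.  15.] 0.0
m2 0 [-45.  21. 110.  -0.  49. -17.] 0.0
m2 -20 [-58.  25. 107.  20.  59. -42.] 0.0
m2 -45 [-69.  36. 102.  33.  77. -59.] 0.0
```

Sideways flips (±45° tilt about the closing axis, two 90° turns per cup) are reachable. Cup A is at (.6036,-.163), side normals -27.3°/62.7°; cup B is at (.504,-.4155), 62°. First turn and move to the pre-grasp at A.

Request:
{"method": "step_arm", "body": {"plan": [{"tx": 0.0111,"ty": -0.0058,"tz": 0.0008,"rx": 0,"ry": 0,"rz": -0.1158,"jaw": 0.8},{"tx": 0.0111,"ty": -0.0058,"tz": 0.0008,"rx": 0,"ry": 0,"rz": -0.1158,"jaw": 0.8},{"tx": 0.0111,"ty": -0.0058,"tz": 0.0008,"rx": 0,"ry": 0,"rz": -0.1158,"jaw": 0.8},{"tx": 0.0111,"ty": -0.0058,"tz": 0.0008,"rx": 0,"ry": 0,"rz": -0.1158,"jaw": 0.8},{"tx": 0.0111,"ty": -0.0058,"tz": 0.0008,"rx": 0,"ry": 0,"rz": -0.1158,"jaw": 0.8},{"tx": 0.0111,"ty": -0.0058,"tz": 0.0008,"rx": 0,"ry": 0,"rz": -0.1158,"jaw": 0.8},{"tx": 0.0111,"ty": -0.0058,"tz": 0.0008,"rx": 0,"ry": 0,"rz": -0.1158,"jaw": 0.8},{"tx": 0.0111,"ty": -0.0058,"tz": 0.0008,"rx": 0,"ry": 0,"rz": -0.1158,"jaw": 0.8},{"tx": 0.0111,"ty": -0.0058,"tz": 0.0008,"rx": 0,"ry": 0,"rz": -0.1158,"jaw": 0.8},{"tx": 0.0111,"ty": -0.0058,"tz": 0.0008,"rx": 0,"ry": 0,"rz": -0.1158,"jaw": 0.8},{"tx": 0.0111,"ty": -0.0058,"tz": 0.0008,"rx": 0,"ry": 0,"rz": -0.1158,"jaw": 0.8},{"tx": 0.0111,"ty": -0.0058,"tz": 0.0008,"rx": 0,"ry": 0,"rz": -0.1158,"jaw": 0.8}]}}

```text
time_s: 24.92
tool_pos: [0.5645, -0.1936, 0.1687]
tool_rot: [[0.245, 0.97, 0.002], [0.97, -0.245, 0.0], [0.001, 0.002, -1.0]]
wrist_force: [-0.2, 0.7, -0.1]
gripper_width: 0.0745
grasp_force: 0.0
```

Request:
{"method": "step_arm", "body": {"plan": [{"tx": 0.0111,"ty": -0.0058,"tz": 0.0008,"rx": 0,"ry": 0,"rz": -0.1158,"jaw": 0.8},{"tx": 0.0111,"ty": -0.0058,"tz": 0.0008,"rx": 0,"ry": 0,"rz": -0.1158,"jaw": 0.8},{"tx": 0,"ty": 0,"tz": 0,"rx": 0.0997,"ry": -0.0515,"rz": 0,"jaw": 0.8},{"tx": 0,"ty": 0,"tz": 0,"rx": 0.0997,"ry": -0.0515,"rz": 0,"jaw": 0.8},{"tx": 0,"ty": 0,"tz": -0.015,"rx": 0.0997,"ry": -0.0515,"rz": 0,"jaw": 0.8},{"tx": 0,"ty": 0,"tz": -0.015,"rx": 0.0997,"ry": -0.0515,"rz": 0,"jaw": 0.8},{"tx": 0,"ty": 0,"tz": -0.015,"rx": 0.0997,"ry": -0.0515,"rz": 0,"jaw": 0.8},{"tx": 0,"ty": 0,"tz": -0.02,"rx": 0.0997,"ry": -0.0515,"rz": 0,"jaw": 0.8},{"tx": 0,"ty": 0,"tz": -0.0217,"rx": 0.0997,"ry": -0.0515,"rz": 0,"jaw": 0.8},{"tx": 0,"ty": 0,"tz": 0,"rx": 0,"ry": 0,"rz": 0,"jaw": 0.8},{"tx": 0,"ty": 0,"tz": 0,"rx": 0,"ry": 0,"rz": 0,"jaw": 0.8}]}}

```text
time_s: 25.83
tool_pos: [0.5837, -0.2054, 0.0798]
tool_rot: [[0.329, 0.888, 0.323], [0.623, -0.461, 0.632], [0.709, -0.007, -0.705]]
wrist_force: [0.0, -0.4, 1.1]
gripper_width: 0.0746
grasp_force: 0.0
```

```bash
cat >> ik.py <<'E'
def todo(o,g,yaz,al,back=0.):
    P,R=pose(g,yaz,al);P=P-back*R[:,2]
    R0=np.array(o['tool_rot']);return (P-o['tool_pos']).round(4),Ro.from_matrix(R@R0.T).as_rotvec().round(4)
E
python3 - <<'E'
from cup import *
from ik import *
o,R=st()
T=(snap('top','t9'),par('top'));S=(snap('scene','s9'),par('scene'))
print(fitcup({'top':T,'scene':S},[.6036,-.163,62.7]),fitcup({'scene':S},[.6036,-.163,62.7]))
for b in (.12,0):print(todo(o,[.6036,-.163,.036],-27.3,-45,b))
E
```

```text
t 25.83 tcp [ 0.5837 -0.2054  0.0798] z [ 0.3226  0.6319 -0.7047] yawY -27.42 w 0.0746 F [ 0.  -0.4  1.1] g 0.0 q [-55.23  36.42  87.66  39.03  83.26 -42.15]
(array([ 0.6036, -0.163 , 62.7173]), np.float64(0.109)) (array([ 0.6029, -0.1634, 63.1569]), np.float64(0.025))
(array([-0.0018,  0.0003,  0.0036]), array([-0.0059, -0.0043,  0.0021]))
(array([ 0.0371,  0.0757, -0.0813]), array([-0.0059, -0.0043,  0.0021]))
```

Request:
{"method": "step_arm", "body": {"plan": [{"tx": 0.0093,"ty": 0.0189,"tz": -0.0203,"rx": -0.005,"ry": -0.004,"rz": 0.002,"jaw": 0.8},{"tx": 0.0093,"ty": 0.0189,"tz": -0.0203,"rx": 0,"ry": 0,"rz": 0,"jaw": 0.8},{"tx": 0.0093,"ty": 0.0189,"tz": -0.0203,"rx": 0,"ry": 0,"rz": 0,"jaw": 0.8},{"tx": 0.0093,"ty": 0.0189,"tz": -0.0203,"rx": 0,"ry": 0,"rz": 0,"jaw": 0.8},{"tx": 0,"ty": 0,"tz": 0,"rx": 0,"ry": 0,"rz": 0,"jaw": 0.8},{"tx": 0,"ty": 0,"tz": 0,"rx": 0,"ry": 0,"rz": 0,"jaw": 0.3},{"tx": 0,"ty": 0,"tz": 0,"rx": 0,"ry": 0,"rz": 0,"jaw": 0.3},{"tx": 0,"ty": 0,"tz": 0,"rx": 0,"ry": 0,"rz": 0,"jaw": 0.3},{"tx": 0,"ty": 0,"tz": 0,"rx": 0,"ry": 0,"rz": 0,"jaw": 0.3},{"tx": 0,"ty": 0,"tz": 0,"rx": 0,"ry": 0,"rz": 0,"jaw": 0.3}], "squeeze": 30}}

```text
time_s: 26.77
tool_pos: [0.6229, -0.1317, 0.0054]
tool_rot: [[0.317, 0.889, 0.331], [0.634, -0.458, 0.624], [0.706, 0.012, -0.708]]
wrist_force: [-1.1, -0.1, 7.0]
gripper_width: 0.0541
grasp_force: 30.0
```

```bash
python3 - <<'E'
from h import *
from ik import *
o,R=st();print('grasp',np.array(o['tool_pos'])-.053*R[:,2])
for n,g,al in (('up over m2',[.5,-.22,.16],-45),('m2 flipped',[.42,-.277,.12],45),('m2 down',[.42,-.277,.035],45)):print(n,todo(o,g,-27.3,al))
E
```

```text
t 26.77 tcp [ 0.6229 -0.1317  0.0054] z [ 0.3308  0.6236 -0.7083] yawY -27.27 w 0.0541 F [-1.1 -0.1  7. ] g 29.96513125835918 q [-48.25  40.38  93.49  44.22  71.68 -45.55]
grasp [ 0.6053 -0.1648  0.0429]
up over m2 (array([-0.1057, -0.055 ,  0.1172]), array([ 0.007 ,  0.0097, -0.0006]))
m2 flipped (array([-0.2201, -0.1786,  0.0772]), array([-1.3902,  0.7275, -0.0098]))
m2 down (array([-0.2201, -0.1786, -0.0078]), array([-1.3902,  0.7275, -0.0098]))
```

Request:
{"method": "step_arm", "body": {"plan": [{"tx": 0,"ty": 0,"tz": 0.02,"rx": 0,"ry": 0,"rz": 0,"jaw": 0.3},{"tx": 0,"ty": 0,"tz": 0.035,"rx": 0,"ry": 0,"rz": 0,"jaw": 0.3},{"tx": 0,"ty": 0,"tz": 0.035,"rx": 0,"ry": 0,"rz": 0,"jaw": 0.3},{"tx": 0,"ty": 0,"tz": 0.03,"rx": 0,"ry": 0,"rz": 0,"jaw": 0.3},{"tx": -0.0157,"ty": -0.0128,"tz": -0.0031,"rx": -0.0993,"ry": 0.052,"rz": -0.0007,"jaw": 0.3},{"tx": -0.0157,"ty": -0.0128,"tz": -0.0031,"rx": -0.0993,"ry": 0.052,"rz": -0.0007,"jaw": 0.3},{"tx": -0.0157,"ty": -0.0128,"tz": -0.0031,"rx": -0.0993,"ry": 0.052,"rz": -0.0007,"jaw": 0.3},{"tx": -0.0157,"ty": -0.0128,"tz": -0.0031,"rx": -0.0993,"ry": 0.052,"rz": -0.0007,"jaw": 0.3},{"tx": -0.0157,"ty": -0.0128,"tz": -0.0031,"rx": -0.0993,"ry": 0.052,"rz": -0.0007,"jaw": 0.3},{"tx": -0.0157,"ty": -0.0128,"tz": -0.0031,"rx": -0.0993,"ry": 0.052,"rz": -0.0007,"jaw": 0.3}]}}

```text
time_s: 27.6
tool_pos: [0.5276, -0.2097, 0.1065]
tool_rot: [[0.456, 0.888, 0.055], [0.884, -0.459, 0.089], [0.105, 0.008, -0.994]]
wrist_force: [0.1, 0.9, -2.5]
gripper_width: 0.0539
grasp_force: 29.9
```

Request:
{"method": "step_arm", "body": {"plan": [{"tx": -0.0157,"ty": -0.0128,"tz": -0.0031,"rx": -0.0993,"ry": 0.052,"rz": -0.0007,"jaw": 0.3},{"tx": -0.0157,"ty": -0.0128,"tz": -0.0031,"rx": -0.0993,"ry": 0.052,"rz": -0.0007,"jaw": 0.3},{"tx": -0.0157,"ty": -0.0128,"tz": -0.0031,"rx": -0.0993,"ry": 0.052,"rz": -0.0007,"jaw": 0.3},{"tx": -0.0157,"ty": -0.0128,"tz": -0.0031,"rx": -0.0993,"ry": 0.052,"rz": -0.0007,"jaw": 0.3},{"tx": -0.0157,"ty": -0.0128,"tz": -0.0031,"rx": -0.0993,"ry": 0.052,"rz": -0.0007,"jaw": 0.3},{"tx": -0.0157,"ty": -0.0128,"tz": -0.0031,"rx": -0.0993,"ry": 0.052,"rz": -0.0007,"jaw": 0.3},{"tx": -0.0157,"ty": -0.0128,"tz": -0.0031,"rx": -0.0993,"ry": 0.052,"rz": -0.0007,"jaw": 0.3},{"tx": -0.0157,"ty": -0.0128,"tz": -0.0031,"rx": -0.0993,"ry": 0.052,"rz": -0.0007,"jaw": 0.3},{"tx": 0,"ty": 0,"tz": 0,"rx": 0,"ry": 0,"rz": 0,"jaw": 0.3},{"tx": 0,"ty": 0,"tz": 0,"rx": 0,"ry": 0,"rz": 0,"jaw": 0.3}]}}

```text
time_s: 28.43
tool_pos: [0.4017, -0.3086, 0.0784]
tool_rot: [[0.324, 0.887, -0.329], [0.63, -0.462, -0.625], [-0.706, -0.005, -0.708]]
wrist_force: [0.3, 0.5, -1.0]
gripper_width: 0.0536
grasp_force: 30.0
```

```bash
python3 - <<'E'
from h import *
from ik import *
o,R=st();print('grasp',np.array(o['tool_pos'])-.053*R[:,2])
print(todo(o,[.42,-.277,.033],-27.3,45))
E
```

```text
t 28.43 tcp [ 0.4017 -0.3086  0.0784] z [-0.3287 -0.6245 -0.7085] yawY -27.49 w 0.0536 F [ 0.3  0.5 -1. ] g 29.95135007891804 q [-18.05  27.92 104.26 -48.99  67.2   37.22]
grasp [ 0.4192 -0.2755  0.1159]
(array([ 0.0011, -0.0017, -0.0828]), array([-0.0039, -0.0032,  0.0033]))
```

Request:
{"method": "step_arm", "body": {"plan": [{"tx": 0,"ty": 0,"tz": -0.025,"rx": -0.004,"ry": -0.003,"rz": 0.003,"jaw": 0.3},{"tx": 0,"ty": 0,"tz": -0.03,"rx": 0,"ry": 0,"rz": 0,"jaw": 0.3},{"tx": 0,"ty": 0,"tz": -0.02,"rx": 0,"ry": 0,"rz": 0,"jaw": 0.3},{"tx": 0,"ty": 0,"tz": -0.004,"rx": 0,"ry": 0,"rz": 0,"jaw": 0.3},{"tx": 0,"ty": 0,"tz": -0.003,"rx": 0,"ry": 0,"rz": 0,"jaw": 0.3},{"tx": 0,"ty": 0,"tz": 0,"rx": 0,"ry": 0,"rz": 0,"jaw": 0.3}]}}

```text
time_s: 28.93
tool_pos: [0.4031, -0.3103, -0.0013]
tool_rot: [[0.329, 0.888, -0.323], [0.625, -0.46, -0.63], [-0.708, 0.006, -0.706]]
wrist_force: [-0.6, -0.2, -1.3]
gripper_width: 0.0541
grasp_force: 30.0
```

Request:
{"method": "step_arm", "body": {"plan": [{"tx": 0,"ty": 0,"tz": -0.003,"rx": 0,"ry": 0,"rz": 0,"jaw": 0.3},{"tx": 0,"ty": 0,"tz": -0.001,"rx": 0,"ry": 0,"rz": 0,"jaw": 0.3},{"tx": 0,"ty": 0,"tz": 0,"rx": 0,"ry": 0,"rz": 0,"jaw": 0.3}]}}

```text
time_s: 29.18
tool_pos: [0.4027, -0.3097, -0.0056]
tool_rot: [[0.327, 0.888, -0.322], [0.625, -0.459, -0.631], [-0.709, 0.005, -0.706]]
wrist_force: [0.4, 0.2, -0.2]
gripper_width: 0.0536
grasp_force: 30.0
```

Release the cup lying on its side and ratchet the open fingers round.

Request:
{"method": "step_arm", "body": {"plan": [{"tx": 0,"ty": 0,"tz": 0,"rx": 0,"ry": 0,"rz": 0,"jaw": 0.8},{"tx": 0,"ty": 0,"tz": 0,"rx": 0,"ry": 0,"rz": 0,"jaw": 0.8},{"tx": 0,"ty": 0,"tz": 0,"rx": 0,"ry": 0,"rz": 0,"jaw": 0.8},{"tx": 0.0022,"ty": 0.0043,"tz": 0,"rx": 0.0997,"ry": -0.0515,"rz": 0,"jaw": 0.8},{"tx": 0.0022,"ty": 0.0043,"tz": 0,"rx": 0.0997,"ry": -0.0515,"rz": 0,"jaw": 0.8},{"tx": 0.0022,"ty": 0.0043,"tz": 0,"rx": 0.0997,"ry": -0.0515,"rz": 0,"jaw": 0.8},{"tx": 0.0022,"ty": 0.0043,"tz": 0,"rx": 0.0997,"ry": -0.0515,"rz": 0,"jaw": 0.8},{"tx": 0.0022,"ty": 0.0043,"tz": 0,"rx": 0.0997,"ry": -0.0515,"rz": 0,"jaw": 0.8},{"tx": 0.0022,"ty": 0.0043,"tz": 0,"rx": 0.0997,"ry": -0.0515,"rz": 0,"jaw": 0.8},{"tx": 0.0022,"ty": 0.0043,"tz": 0,"rx": 0.0997,"ry": -0.0515,"rz": 0,"jaw": 0.8}]}}

```text
time_s: 30.02
tool_pos: [0.4185, -0.2798, -0.005]
tool_rot: [[0.46, 0.888, 0.004], [0.888, -0.46, -0.006], [-0.004, 0.006, -1.0]]
wrist_force: [-0.4, 0.3, -0.8]
gripper_width: 0.0742
grasp_force: 0.0
```

Request:
{"method": "step_arm", "body": {"plan": [{"tx": 0.0022,"ty": 0.0043,"tz": 0,"rx": 0.0997,"ry": -0.0515,"rz": 0,"jaw": 0.8},{"tx": 0.0022,"ty": 0.0043,"tz": 0,"rx": 0.0997,"ry": -0.0515,"rz": 0,"jaw": 0.8},{"tx": 0.0022,"ty": 0.0043,"tz": 0,"rx": 0.0997,"ry": -0.0515,"rz": 0,"jaw": 0.8},{"tx": 0.0022,"ty": 0.0043,"tz": 0,"rx": 0.0997,"ry": -0.0515,"rz": 0,"jaw": 0.8},{"tx": 0.0022,"ty": 0.0043,"tz": 0,"rx": 0.0997,"ry": -0.0515,"rz": 0,"jaw": 0.8},{"tx": 0.0022,"ty": 0.0043,"tz": 0,"rx": 0.0997,"ry": -0.0515,"rz": 0,"jaw": 0.8},{"tx": 0.0022,"ty": 0.0043,"tz": 0,"rx": 0.0997,"ry": -0.0515,"rz": 0,"jaw": 0.8},{"tx": 0,"ty": 0,"tz": 0,"rx": 0,"ry": 0,"rz": 0,"jaw": 0.8},{"tx": 0,"ty": 0,"tz": 0,"rx": 0,"ry": 0,"rz": 0,"jaw": 0.8}]}}

```text
time_s: 30.77
tool_pos: [0.4316, -0.2496, -0.0081]
tool_rot: [[0.333, 0.886, 0.322], [0.63, -0.463, 0.623], [0.702, -0.004, -0.713]]
wrist_force: [-0.4, 0.3, -0.1]
gripper_width: 0.0746
grasp_force: 0.0
```

```bash
python3 - <<'E'
from h import *
from ik import *
o,R=st();print('grasp',np.array(o['tool_pos'])-.053*R[:,2]);snap('scene','s10');snap('wrist','w11')
print(todo(o,[.4168,-.2832,.031],-27.3,-45))
E
```

```text
t 30.77 tcp [ 0.4316 -0.2496 -0.0081] z [ 0.3224  0.6232 -0.7126] yawY -27.59 w 0.0746 F [-0.4  0.3 -0.1] g 0.0 q [-69.81  38.98  99.45  32.04  77.36 -59.56]
grasp [ 0.4146 -0.2827  0.0297]
(array([ 0.0023, -0.0003,  0.0016]), array([ 0.005 , -0.0072,  0.0051]))
```

Request:
{"method": "step_arm", "body": {"plan": [{"tx": 0.001,"ty": 0,"tz": 0.001,"rx": 0.005,"ry": -0.007,"rz": 0.005,"jaw": 0.8},{"tx": 0,"ty": 0,"tz": 0,"rx": 0,"ry": 0,"rz": 0,"jaw": 0.3},{"tx": 0,"ty": 0,"tz": 0,"rx": 0,"ry": 0,"rz": 0,"jaw": 0.3},{"tx": 0,"ty": 0,"tz": 0,"rx": 0,"ry": 0,"rz": 0,"jaw": 0.3},{"tx": 0,"ty": 0,"tz": 0,"rx": 0,"ry": 0,"rz": 0,"jaw": 0.3},{"tx": 0,"ty": 0,"tz": 0,"rx": 0,"ry": 0,"rz": 0,"jaw": 0.3},{"tx": 0,"ty": 0,"tz": 0.02,"rx": 0,"ry": 0,"rz": 0,"jaw": 0.3},{"tx": 0,"ty": 0,"tz": 0.03,"rx": 0,"ry": 0,"rz": 0,"jaw": 0.3},{"tx": 0,"ty": 0,"tz": 0.03,"rx": 0,"ry": 0,"rz": 0,"jaw": 0.3},{"tx": 0,"ty": 0,"tz": 0,"rx": 0,"ry": 0,"rz": 0,"jaw": 0.3}]}}

```text
time_s: 31.7
tool_pos: [0.4348, -0.2514, 0.0783]
tool_rot: [[0.319, 0.89, 0.327], [0.634, -0.457, 0.624], [0.704, 0.009, -0.71]]
wrist_force: [1.2, -0.9, -1.0]
gripper_width: 0.0539
grasp_force: 30.0
```

```bash
python3 - <<'E'
from h import *
from ik import *
o,R=st();print('grasp',np.array(o['tool_pos'])-.053*R[:,2])
print(todo(o,[.418,-.28,.09],-27.3,45))
E
```

```text
t 31.7 tcp [ 0.4348 -0.2514  0.0783] z [ 0.3274  0.6236 -0.7098] yawY -27.18 w 0.0539 F [ 1.2 -0.9 -1. ] g 29.977394126572108 q [-69.77  31.68  96.9   31.62  85.77 -55.14]
grasp [ 0.4175 -0.2845  0.1159]
(array([-0.034 , -0.0619, -0.0258]), array([-1.3899,  0.7235, -0.0086]))
```

Request:
{"method": "step_arm", "body": {"plan": [{"tx": -0.0024,"ty": -0.0044,"tz": 0,"rx": -0.0993,"ry": 0.0517,"rz": -0.0006,"jaw": 0.3},{"tx": -0.0024,"ty": -0.0044,"tz": 0,"rx": -0.0993,"ry": 0.0517,"rz": -0.0006,"jaw": 0.3},{"tx": -0.0024,"ty": -0.0044,"tz": 0,"rx": -0.0993,"ry": 0.0517,"rz": -0.0006,"jaw": 0.3},{"tx": -0.0024,"ty": -0.0044,"tz": 0,"rx": -0.0993,"ry": 0.0517,"rz": -0.0006,"jaw": 0.3},{"tx": -0.0024,"ty": -0.0044,"tz": 0,"rx": -0.0993,"ry": 0.0517,"rz": -0.0006,"jaw": 0.3},{"tx": -0.0024,"ty": -0.0044,"tz": 0,"rx": -0.0993,"ry": 0.0517,"rz": -0.0006,"jaw": 0.3},{"tx": -0.0024,"ty": -0.0044,"tz": 0,"rx": -0.0993,"ry": 0.0517,"rz": -0.0006,"jaw": 0.3},{"tx": -0.0024,"ty": -0.0044,"tz": 0,"rx": -0.0993,"ry": 0.0517,"rz": -0.0006,"jaw": 0.3},{"tx": -0.0024,"ty": -0.0044,"tz": 0,"rx": -0.0993,"ry": 0.0517,"rz": -0.0006,"jaw": 0.3},{"tx": -0.0024,"ty": -0.0044,"tz": 0,"rx": -0.0993,"ry": 0.0517,"rz": -0.0006,"jaw": 0.3},{"tx": -0.0024,"ty": -0.0044,"tz": 0,"rx": -0.0993,"ry": 0.0517,"rz": -0.0006,"jaw": 0.3},{"tx": -0.0024,"ty": -0.0044,"tz": 0,"rx": -0.0993,"ry": 0.0517,"rz": -0.0006,"jaw": 0.3}]}}

```text
time_s: 32.7
tool_pos: [0.4057, -0.3022, 0.0751]
tool_rot: [[0.391, 0.887, -0.244], [0.75, -0.461, -0.475], [-0.534, 0.003, -0.846]]
wrist_force: [-1.1, 0.2, -1.6]
gripper_width: 0.0544
grasp_force: 30.0
```

Request:
{"method": "step_arm", "body": {"plan": [{"tx": -0.0024,"ty": -0.0044,"tz": 0,"rx": -0.0993,"ry": 0.0517,"rz": -0.0006,"jaw": 0.3},{"tx": -0.0024,"ty": -0.0044,"tz": 0,"rx": -0.0993,"ry": 0.0517,"rz": -0.0006,"jaw": 0.3},{"tx": 0,"ty": 0,"tz": -0.02,"rx": 0,"ry": 0,"rz": 0,"jaw": 0.3},{"tx": 0,"ty": 0,"tz": -0.025,"rx": 0,"ry": 0,"rz": 0,"jaw": 0.3},{"tx": 0,"ty": 0,"tz": -0.015,"rx": 0,"ry": 0,"rz": 0,"jaw": 0.3},{"tx": 0,"ty": 0,"tz": -0.006,"rx": 0,"ry": 0,"rz": 0,"jaw": 0.3},{"tx": 0,"ty": 0,"tz": 0,"rx": 0,"ry": 0,"rz": 0,"jaw": 0.3},{"tx": 0,"ty": 0,"tz": 0,"rx": 0,"ry": 0,"rz": 0,"jaw": 0.3}]}}

```text
time_s: 33.37
tool_pos: [0.3999, -0.3111, 0.0084]
tool_rot: [[0.328, 0.886, -0.327], [0.629, -0.464, -0.624], [-0.705, -0.001, -0.709]]
wrist_force: [-1.2, -0.5, -1.2]
gripper_width: 0.0537
grasp_force: 30.0
```

```bash
python3 - <<'E'
from h import *
from ik import *
o,R=st();print('grasp',np.array(o['tool_pos'])-.053*R[:,2])
print(todo(o,[.418,-.28,.04],-27.3,45))
E
```

```text
t 33.37 tcp [ 0.3999 -0.3111  0.0084] z [-0.3274 -0.6241 -0.7094] yawY -27.62 w 0.0537 F [-1.2 -0.5 -1.2] g 29.976484657881883 q [-18.4   34.42 106.58 -52.44  61.33  44.85]
grasp [ 0.4172 -0.278   0.046 ]
(array([ 0.0009, -0.0022, -0.0059]), array([-0.0034,  0.0006,  0.0056]))
```

Request:
{"method": "step_arm", "body": {"plan": [{"tx": 0,"ty": 0,"tz": -0.004,"rx": 0,"ry": 0,"rz": 0,"jaw": 0.3},{"tx": 0,"ty": 0,"tz": -0.0015,"rx": 0,"ry": 0,"rz": 0,"jaw": 0.3},{"tx": 0,"ty": 0,"tz": 0,"rx": 0,"ry": 0,"rz": 0,"jaw": 0.3}]}}

```text
time_s: 33.62
tool_pos: [0.4003, -0.3112, 0.0034]
tool_rot: [[0.33, 0.886, -0.326], [0.628, -0.464, -0.624], [-0.704, 0.001, -0.71]]
wrist_force: [-0.3, -0.9, -1.1]
gripper_width: 0.0542
grasp_force: 30.0
```

Request:
{"method": "step_arm", "body": {"plan": [{"tx": 0,"ty": 0,"tz": -0.001,"rx": 0,"ry": 0,"rz": 0,"jaw": 0.3},{"tx": 0,"ty": 0,"tz": 0,"rx": 0,"ry": 0,"rz": 0,"jaw": 0.3},{"tx": 0,"ty": 0,"tz": 0,"rx": 0,"ry": 0,"rz": 0,"jaw": 0.8},{"tx": 0,"ty": 0,"tz": 0,"rx": 0,"ry": 0,"rz": 0,"jaw": 0.8},{"tx": 0,"ty": 0,"tz": 0,"rx": 0,"ry": 0,"rz": 0,"jaw": 0.8},{"tx": 0.008,"ty": 0.0156,"tz": 0.0177,"rx": 0,"ry": 0,"rz": 0,"jaw": 0.8},{"tx": 0.01,"ty": 0.0187,"tz": 0.0213,"rx": 0,"ry": 0,"rz": 0,"jaw": 0.8},{"tx": 0.01,"ty": 0.0187,"tz": 0.0213,"rx": 0,"ry": 0,"rz": 0,"jaw": 0.8},{"tx": 0.01,"ty": 0.0187,"tz": 0.0213,"rx": 0,"ry": 0,"rz": 0,"jaw": 0.8},{"tx": 0.01,"ty": 0.0187,"tz": 0.0213,"rx": 0,"ry": 0,"rz": 0,"jaw": 0.8},{"tx": 0,"ty": 0,"tz": 0.04,"rx": 0,"ry": 0,"rz": 0,"jaw": 0.8}]}}

```text
time_s: 34.53
tool_pos: [0.4482, -0.2174, 0.1428]
tool_rot: [[0.324, 0.887, -0.328], [0.632, -0.461, -0.623], [-0.704, -0.005, -0.71]]
wrist_force: [0.4, -0.4, 0.2]
gripper_width: 0.0744
grasp_force: 0.0
```

```bash
python3 - <<'E'
from cup import *
from ik import *
o,R=st()
T=(snap('top','t12'),par('top'));S=(snap('scene','s12'),par('scene'));snap('wrist','w12')
a=proj('scene',[.4165,-.278,.04],S[1]);print(a,proj('top',[.4165,-.278,.04],T[1]))
print('A',fitcup({'scene':S},[.4165,-.278,62.7],zb=.004))
print('B',fitcup({'top':T,'scene':S},[.504,-.4155,62]),fitcup({'scene':S},[.504,-.4155,62]),fitcup({'top':T},[.504,-.4155,62]))
for al,g in ((0,[.55,-.33,.2]),(-45,[.504,-.4155,.04])):print(todo(o,g,-28,al,.12 if al else 0))
E
```

```text
t 34.53 tcp [ 0.4482 -0.2174  0.1428] z [-0.3281 -0.6227 -0.7103] yawY -27.48 w 0.0744 F [ 0.4 -0.4  0.2] g 0.0 q [ -7.73  26.36  94.84 -42.07  80.71  35.06]
[[279.5 147.4]] [[417.9 235.3]]
A (array([ 0.4183, -0.2783, 91.9891]), np.float64(0.768))
B (array([ 0.5038, -0.4153, 61.6947]), np.float64(0.117)) (array([ 0.5037, -0.4156, 61.6593]), np.float64(0.019)) (array([ 0.5058, -0.4143, 68.6514]), np.float64(0.08))
(array([ 0.1018, -0.1126,  0.0042]), array([ 0.6887, -0.3679, -0.0107]))
(array([ 0.0336, -0.2399, -0.0554]), array([ 1.3843, -0.7327, -0.0113]))
```

B is unmoved. Go to B's pre-grasp.

Request:
{"method": "step_arm", "body": {"plan": [{"tx": 0.0024,"ty": -0.0171,"tz": 0,"rx": 0.0989,"ry": -0.0523,"rz": -0.0008,"jaw": 0.8},{"tx": 0.0024,"ty": -0.0171,"tz": 0,"rx": 0.0989,"ry": -0.0523,"rz": -0.0008,"jaw": 0.8},{"tx": 0.0024,"ty": -0.0171,"tz": 0,"rx": 0.0989,"ry": -0.0523,"rz": -0.0008,"jaw": 0.8},{"tx": 0.0024,"ty": -0.0171,"tz": 0,"rx": 0.0989,"ry": -0.0523,"rz": -0.0008,"jaw": 0.8},{"tx": 0.0024,"ty": -0.0171,"tz": 0,"rx": 0.0989,"ry": -0.0523,"rz": -0.0008,"jaw": 0.8},{"tx": 0.0024,"ty": -0.0171,"tz": 0,"rx": 0.0989,"ry": -0.0523,"rz": -0.0008,"jaw": 0.8},{"tx": 0.0024,"ty": -0.0171,"tz": 0,"rx": 0.0989,"ry": -0.0523,"rz": -0.0008,"jaw": 0.8},{"tx": 0.0024,"ty": -0.0171,"tz": 0,"rx": 0.0989,"ry": -0.0523,"rz": -0.0008,"jaw": 0.8},{"tx": 0.0024,"ty": -0.0171,"tz": 0,"rx": 0.0989,"ry": -0.0523,"rz": -0.0008,"jaw": 0.8},{"tx": 0.0024,"ty": -0.0171,"tz": 0,"rx": 0.0989,"ry": -0.0523,"rz": -0.0008,"jaw": 0.8},{"tx": 0.0024,"ty": -0.0171,"tz": 0,"rx": 0.0989,"ry": -0.0523,"rz": -0.0008,"jaw": 0.8},{"tx": 0.0024,"ty": -0.0171,"tz": 0,"rx": 0.0989,"ry": -0.0523,"rz": -0.0008,"jaw": 0.8}]}}

```text
time_s: 35.68
tool_pos: [0.4759, -0.4275, 0.1447]
tool_rot: [[0.401, 0.88, 0.254], [0.743, -0.475, 0.472], [0.536, -0.001, -0.844]]
wrist_force: [1.4, 0.0, 0.5]
gripper_width: 0.0745
grasp_force: 0.0
```

Request:
{"method": "step_arm", "body": {"plan": [{"tx": 0.0024,"ty": -0.0171,"tz": 0,"rx": 0.0989,"ry": -0.0523,"rz": -0.0008,"jaw": 0.8},{"tx": 0.0024,"ty": -0.0171,"tz": 0,"rx": 0.0989,"ry": -0.0523,"rz": -0.0008,"jaw": 0.8},{"tx": 0,"ty": 0,"tz": -0.025,"rx": 0,"ry": 0,"rz": 0,"jaw": 0.8},{"tx": 0,"ty": 0,"tz": -0.025,"rx": 0,"ry": 0,"rz": 0,"jaw": 0.8},{"tx": 0,"ty": 0,"tz": 0,"rx": 0,"ry": 0,"rz": 0,"jaw": 0.8},{"tx": 0,"ty": 0,"tz": 0,"rx": 0,"ry": 0,"rz": 0,"jaw": 0.8}]}}

```text
time_s: 36.18
tool_pos: [0.4807, -0.4587, 0.0925]
tool_rot: [[0.34, 0.88, 0.332], [0.618, -0.475, 0.627], [0.709, -0.008, -0.705]]
wrist_force: [-0.4, -0.2, 1.0]
gripper_width: 0.0742
grasp_force: 0.0
```

```bash
python3 - <<'E'
import cup
from cup import *
from ik import *
o,R=st()
T=(snap('top','t13'),par('top'));S=(snap('scene','s13'),par('scene'))
print('B',fitcup({'scene':S},[.504,-.4155,62]))
print(todo(o,[.5038,-.4155,.038],-28.3,-45))
for n,(im,P) in (('top',T),('scene',S)):
    c=proj(n,[.4165,-.278,.04],P)[0].astype(int);V=im.max(2);print(n,c);print(V[c[1]-16:c[1]+17:2,c[0]-20:c[0]+21:2])
E
```

```text
t 36.18 tcp [ 0.4807 -0.4587  0.0925] z [ 0.3318  0.6271 -0.7047] yawY -28.34 w 0.0742 F [-0.4 -0.2  1. ] g 0.0 q [-72.02  48.73  60.67  31.57 103.4  -45.25]
B (array([ 0.5031, -0.4165, 61.6571]), np.float64(0.019))
(array([ 0.0409,  0.0762, -0.0919]), array([-0.0068, -0.0055,  0.0008]))
top [417 235]
[[ 49  48  47  48  48  49  48  47  47  49  47  48  48  48  48  49  49  49
  102 157 158]
 [ 46  47  47  47  47  47  47  49  52  52  58  51  48  48  48  48  49  50
  100 162 162]
 [ 46  46  47  46  47  47  51  71  75  82 128 113  73  51  48  48  47  49
   92 158 162]
 [ 46  46  46  46  46  47  63  77  78 111 159 161 148 106  62  49  48  48
   94 163 165]
 [ 46  46  46  46  46  51  73  77  88 147 163 165 163 158 136  91  58  48
   96 171 174]
 [ 46  45  46  45  46  63  77  79 118 160 164 165 162 162 162 154 131  91
   95 173 176]
 [ 46  44  45  45  50  73  78  89 148 163 165 165 162 162 163 162 160 155
  141 172 175]
 [ 44  45  45  45  63  77  77 119 161 164 165 163 163 163 162 162 161 162
  137 166 170]
 [ 44  44  45  52  72  76  88 148 163 166 166 163 163 163 162 162 162 152
   87 124 1
[... 1546 characters left out ...]
1 119  32  62  71  73  76  73  75  76  76  75  75  76  16  16
   17  25  22]
 [159 160  89  32  35  52  71  75  75  76  75  77  75  74  74  75  24  17
   23  25  25]
 [144  36  32  31  33  36  72  73  76  75  76  75  78  74  74  74  34  22
   23  21  21]
 [ 32  32  33  29  31  20  69  69  74  74  73  74  76  75  77  76  47  31
   30  25  22]
 [ 32  33  32  33  31  34  47  69  73  75  75  75  77  76  72  77  52  32
   31  30  29]
 [ 28  34  28  29  32  31  28  71  74  75  75  75  76  74  75  71  55  32
   34  32  33]
 [ 35  34  30  31  33  34  34  48  72  77  76  73  74  47  30  29  30  33
   34  34  28]
 [153  74  31  32  32  29  30  25  68  66  43  25  30  31  34  32  32  32
   31  35  33]]
```

Numerically, A shows a uniform bright square top (closed base up) on the mat, so it is inverted. Now grasp B.

Request:
{"method": "step_arm", "body": {"plan": [{"tx": 0.0102,"ty": 0.019,"tz": -0.023,"rx": -0.006,"ry": -0.005,"rz": 0,"jaw": 0.8},{"tx": 0.0102,"ty": 0.019,"tz": -0.023,"rx": 0,"ry": 0,"rz": 0,"jaw": 0.8},{"tx": 0.0102,"ty": 0.019,"tz": -0.023,"rx": 0,"ry": 0,"rz": 0,"jaw": 0.8},{"tx": 0.0102,"ty": 0.019,"tz": -0.022,"rx": 0,"ry": 0,"rz": 0,"jaw": 0.8},{"tx": 0,"ty": 0,"tz": 0,"rx": 0,"ry": 0,"rz": 0,"jaw": 0.8},{"tx": 0,"ty": 0,"tz": 0,"rx": 0,"ry": 0,"rz": 0,"jaw": 0.3},{"tx": 0,"ty": 0,"tz": 0,"rx": 0,"ry": 0,"rz": 0,"jaw": 0.3},{"tx": 0,"ty": 0,"tz": 0,"rx": 0,"ry": 0,"rz": 0,"jaw": 0.3},{"tx": 0,"ty": 0,"tz": 0,"rx": 0,"ry": 0,"rz": 0,"jaw": 0.3},{"tx": 0,"ty": 0,"tz": 0,"rx": 0,"ry": 0,"rz": 0,"jaw": 0.3}], "squeeze": 30}}

```text
time_s: 37.12
tool_pos: [0.5225, -0.3861, 0.0059]
tool_rot: [[0.333, 0.88, 0.338], [0.628, -0.475, 0.616], [0.703, 0.007, -0.711]]
wrist_force: [-0.9, -2.1, 7.3]
gripper_width: 0.0541
grasp_force: 30.0
```

Request:
{"method": "step_arm", "body": {"plan": [{"tx": 0,"ty": 0,"tz": 0.02,"rx": 0,"ry": 0,"rz": 0,"jaw": 0.3},{"tx": 0,"ty": 0,"tz": 0.035,"rx": 0,"ry": 0,"rz": 0,"jaw": 0.3},{"tx": 0,"ty": 0,"tz": 0.035,"rx": 0,"ry": 0,"rz": 0,"jaw": 0.3},{"tx": 0,"ty": 0,"tz": 0.035,"rx": 0,"ry": 0,"rz": 0,"jaw": 0.3},{"tx": 0,"ty": 0,"tz": 0.035,"rx": 0,"ry": 0,"rz": 0,"jaw": 0.3},{"tx": 0,"ty": 0,"tz": 0,"rx": 0,"ry": 0,"rz": 0,"jaw": 0.3}]}}

```text
time_s: 37.62
tool_pos: [0.5238, -0.3873, 0.1718]
tool_rot: [[0.329, 0.88, 0.341], [0.635, -0.474, 0.61], [0.699, 0.016, -0.715]]
wrist_force: [-0.4, -1.0, -0.1]
gripper_width: 0.0535
grasp_force: 30.0
```

```bash
python3 - <<'E'
from h import *
from ik import *
o,R=st();print('grasp',np.array(o['tool_pos'])-.053*R[:,2])
print(todo(o,[.42,-.095,.14],-28.3,45))
p,_,_=fit()
for g in ([.42,-.095,.14],[.42,-.095,.033]):
    for al in (45,-45):
        P,R2=pose(g,-28.3,al);print(ik(P,R2,p,[-20,30,105,-30*np.sign(al),65,0]))
E
```

```text
t 37.62 tcp [ 0.5238 -0.3873  0.1718] z [ 0.3415  0.6104 -0.7147] yawY -28.29 w 0.0535 F [-0.4 -1.  -0.1] g 29.954368472099304 q [-67.18  39.52  66.39  34.41 102.58 -40.32]
grasp [ 0.5057 -0.4197  0.2097]
(array([-0.1216,  0.2593, -0.0693]), array([-1.3675,  0.7505, -0.0124]))
(array([  1.2327,  26.9813, 101.2867, -38.5876,  80.5442,  46.1697]), np.float64(3.885780586188048e-15))
(array([-60.6291,  17.6999, 117.3414,  37.9108,  76.5166, -52.1214]), np.float64(3.0531133177191805e-15))
(array([  1.2327,  36.7772, 104.4763, -40.7347,  70.5283,  54.7186]), np.float64(4.073130721593543e-14))
(array([-60.6291,  30.3677, 121.0848,  41.7224,  63.869 , -63.2703]), np.float64(8.326672684688674e-16))
```

Request:
{"method": "step_arm", "body": {"plan": [{"tx": -0.0076,"ty": 0.0162,"tz": -0.003,"rx": -0.0855,"ry": 0.0469,"rz": -0.0008,"jaw": 0.3},{"tx": -0.0076,"ty": 0.0162,"tz": -0.003,"rx": -0.0855,"ry": 0.0469,"rz": -0.0008,"jaw": 0.3},{"tx": -0.0076,"ty": 0.0162,"tz": -0.003,"rx": -0.0855,"ry": 0.0469,"rz": -0.0008,"jaw": 0.3},{"tx": -0.0076,"ty": 0.0162,"tz": -0.003,"rx": -0.0855,"ry": 0.0469,"rz": -0.0008,"jaw": 0.3},{"tx": -0.0076,"ty": 0.0162,"tz": -0.003,"rx": -0.0855,"ry": 0.0469,"rz": -0.0008,"jaw": 0.3},{"tx": -0.0076,"ty": 0.0162,"tz": -0.003,"rx": -0.0855,"ry": 0.0469,"rz": -0.0008,"jaw": 0.3},{"tx": -0.0076,"ty": 0.0162,"tz": -0.003,"rx": -0.0855,"ry": 0.0469,"rz": -0.0008,"jaw": 0.3},{"tx": -0.0076,"ty": 0.0162,"tz": -0.003,"rx": -0.0855,"ry": 0.0469,"rz": -0.0008,"jaw": 0.3},{"tx": -0.0076,"ty": 0.0162,"tz": -0.003,"rx": -0.0855,"ry": 0.0469,"rz": -0.0008,"jaw": 0.3},{"tx": -0.0076,"ty": 0.0162,"tz": -0.003,"rx": -0.0855,"ry": 0.0469,"rz": -0.0008,"jaw": 0.3},{"tx": -0.0076,"ty": 0.0162,"tz": -0.003,"rx": -0.0855,"ry": 0.0469,"rz": -0.0008,"jaw": 0.3},{"tx": -0.0076,"ty": 0.0162,"tz": -0.003,"rx": -0.0855,"ry": 0.0469,"rz": -0.0008,"jaw": 0.3}]}}

```text
time_s: 38.62
tool_pos: [0.4316, -0.1895, 0.1291]
tool_rot: [[0.446, 0.876, -0.181], [0.809, -0.482, -0.337], [-0.383, 0.004, -0.924]]
wrist_force: [-0.6, 0.6, -1.7]
gripper_width: 0.0536
grasp_force: 30.0
```

Request:
{"method": "step_arm", "body": {"plan": [{"tx": -0.0076,"ty": 0.0162,"tz": -0.003,"rx": -0.0855,"ry": 0.0469,"rz": -0.0008,"jaw": 0.3},{"tx": -0.0076,"ty": 0.0162,"tz": -0.003,"rx": -0.0855,"ry": 0.0469,"rz": -0.0008,"jaw": 0.3},{"tx": -0.0076,"ty": 0.0162,"tz": -0.003,"rx": -0.0855,"ry": 0.0469,"rz": -0.0008,"jaw": 0.3},{"tx": -0.0076,"ty": 0.0162,"tz": -0.003,"rx": -0.0855,"ry": 0.0469,"rz": -0.0008,"jaw": 0.3},{"tx": 0,"ty": 0,"tz": -0.02,"rx": 0,"ry": 0,"rz": 0,"jaw": 0.3},{"tx": 0,"ty": 0,"tz": 0,"rx": 0,"ry": 0,"rz": 0,"jaw": 0.3},{"tx": 0,"ty": 0,"tz": 0,"rx": 0,"ry": 0,"rz": 0,"jaw": 0.3}]}}

```text
time_s: 39.2
tool_pos: [0.4006, -0.1247, 0.0953]
tool_rot: [[0.343, 0.875, -0.341], [0.623, -0.484, -0.615], [-0.703, -0.002, -0.711]]
wrist_force: [-0.6, 0.1, -1.1]
gripper_width: 0.0536
grasp_force: 30.0
```

```bash
python3 - <<'E'
from h import *
from ik import *
o,R=st();print('grasp',np.array(o['tool_pos'])-.053*R[:,2])
print(todo(o,[.42,-.095,.0315],-28.3,45))
E
```

```text
t 39.2 tcp [ 0.4006 -0.1247  0.0953] z [-0.3413 -0.6145 -0.7113] yawY -28.92 w 0.0536 F [-0.6  0.1 -1.1] g 29.953263849020004 q [  1.24  27.5  101.4  -38.03  80.16  46.82]
grasp [ 0.4187 -0.0921  0.133 ]
(array([ 0.0016, -0.0033, -0.1013]), array([-0.0063,  0.0008,  0.0108]))
```

Request:
{"method": "step_arm", "body": {"plan": [{"tx": 0.001,"ty": -0.003,"tz": -0.03,"rx": -0.006,"ry": 0,"rz": 0.01,"jaw": 0.3},{"tx": 0,"ty": 0,"tz": -0.03,"rx": 0,"ry": 0,"rz": 0,"jaw": 0.3},{"tx": 0,"ty": 0,"tz": -0.025,"rx": 0,"ry": 0,"rz": 0,"jaw": 0.3},{"tx": 0,"ty": 0,"tz": -0.008,"rx": 0,"ry": 0,"rz": 0,"jaw": 0.3},{"tx": 0,"ty": 0,"tz": -0.004,"rx": 0,"ry": 0,"rz": 0,"jaw": 0.3},{"tx": 0,"ty": 0,"tz": 0,"rx": 0,"ry": 0,"rz": 0,"jaw": 0.3},{"tx": 0,"ty": 0,"tz": 0,"rx": 0,"ry": 0,"rz": 0,"jaw": 0.3}]}}

```text
time_s: 39.78
tool_pos: [0.4029, -0.1284, 0.0003]
tool_rot: [[0.341, 0.879, -0.333], [0.621, -0.476, -0.622], [-0.706, 0.005, -0.709]]
wrist_force: [-0.1, -0.1, -0.6]
gripper_width: 0.0543
grasp_force: 30.0
```

Request:
{"method": "step_arm", "body": {"plan": [{"tx": 0,"ty": 0,"tz": -0.003,"rx": 0,"ry": 0,"rz": 0,"jaw": 0.3},{"tx": 0,"ty": 0,"tz": -0.003,"rx": 0,"ry": 0,"rz": 0,"jaw": 0.3},{"tx": 0,"ty": 0,"tz": 0,"rx": 0,"ry": 0,"rz": 0,"jaw": 0.3},{"tx": 0,"ty": 0,"tz": 0,"rx": 0,"ry": 0,"rz": 0,"jaw": 0.8},{"tx": 0,"ty": 0,"tz": 0,"rx": 0,"ry": 0,"rz": 0,"jaw": 0.8},{"tx": 0,"ty": 0,"tz": 0,"rx": 0,"ry": 0,"rz": 0,"jaw": 0.8},{"tx": 0.0023,"ty": 0.0042,"tz": 0,"rx": 0.0988,"ry": -0.0532,"rz": 0,"jaw": 0.8},{"tx": 0.0023,"ty": 0.0042,"tz": 0,"rx": 0.0988,"ry": -0.0532,"rz": 0,"jaw": 0.8},{"tx": 0.0023,"ty": 0.0042,"tz": 0,"rx": 0.0988,"ry": -0.0532,"rz": 0,"jaw": 0.8},{"tx": 0.0023,"ty": 0.0042,"tz": 0,"rx": 0.0988,"ry": -0.0532,"rz": 0,"jaw": 0.8}]}}

```text
time_s: 40.62
tool_pos: [0.412, -0.1104, -0.0067]
tool_rot: [[0.45, 0.88, -0.151], [0.832, -0.475, -0.287], [-0.325, 0.004, -0.946]]
wrist_force: [-0.2, -0.4, -0.4]
gripper_width: 0.0744
grasp_force: 0.0
```

Request:
{"method": "step_arm", "body": {"plan": [{"tx": 0.0023,"ty": 0.0042,"tz": 0,"rx": 0.0988,"ry": -0.0532,"rz": 0,"jaw": 0.8},{"tx": 0.0023,"ty": 0.0042,"tz": 0,"rx": 0.0988,"ry": -0.0532,"rz": 0,"jaw": 0.8},{"tx": 0.0023,"ty": 0.0042,"tz": 0,"rx": 0.0988,"ry": -0.0532,"rz": 0,"jaw": 0.8},{"tx": 0.0023,"ty": 0.0042,"tz": 0,"rx": 0.0988,"ry": -0.0532,"rz": 0,"jaw": 0.8},{"tx": 0.0023,"ty": 0.0042,"tz": 0,"rx": 0.0988,"ry": -0.0532,"rz": 0,"jaw": 0.8},{"tx": 0.0023,"ty": 0.0042,"tz": 0,"rx": 0.0988,"ry": -0.0532,"rz": 0,"jaw": 0.8},{"tx": 0.0023,"ty": 0.0042,"tz": 0,"rx": 0.0988,"ry": -0.0532,"rz": 0,"jaw": 0.8},{"tx": 0.0023,"ty": 0.0042,"tz": 0,"rx": 0.0988,"ry": -0.0532,"rz": 0,"jaw": 0.8},{"tx": 0.0023,"ty": 0.0042,"tz": 0,"rx": 0.0988,"ry": -0.0532,"rz": 0,"jaw": 0.8},{"tx": 0.0023,"ty": 0.0042,"tz": 0,"rx": 0.0988,"ry": -0.0532,"rz": 0,"jaw": 0.8},{"tx": 0,"ty": 0,"tz": 0,"rx": 0,"ry": 0,"rz": 0,"jaw": 0.8},{"tx": 0,"ty": 0,"tz": 0,"rx": 0,"ry": 0,"rz": 0,"jaw": 0.8}]}}

```text
time_s: 41.62
tool_pos: [0.4312, -0.0703, -0.009]
tool_rot: [[0.354, 0.879, 0.319], [0.64, -0.476, 0.603], [0.682, -0.009, -0.731]]
wrist_force: [0.2, 0.8, 0.5]
gripper_width: 0.0745
grasp_force: 0.0
```

```bash
python3 - <<'E'
from h import *
from ik import *
o,R=st();print('grasp',np.array(o['tool_pos'])-.053*R[:,2])
print(todo(o,[.4174,-.1027,.031],-28.3,-45))
E
```

```text
t 41.62 tcp [ 0.4312 -0.0703 -0.009 ] z [ 0.3189  0.6027 -0.7314] yawY -28.46 w 0.0745 F [0.2 0.8 0.5] g 0.0 q [-60.65  29.7  120.96  40.14  62.82 -61.62]
grasp [ 0.4143 -0.1022  0.0298]
(array([0.004 , 0.0006, 0.0025]), array([ 0.0264, -0.0249,  0.0026]))
```

Request:
{"method": "step_arm", "body": {"plan": [{"tx": 0.003,"ty": 0.0006,"tz": 0.0025,"rx": 0.026,"ry": -0.02,"rz": 0.0026,"jaw": 0.8},{"tx": 0,"ty": 0,"tz": 0,"rx": 0,"ry": 0,"rz": 0,"jaw": 0.3},{"tx": 0,"ty": 0,"tz": 0,"rx": 0,"ry": 0,"rz": 0,"jaw": 0.3},{"tx": 0,"ty": 0,"tz": 0,"rx": 0,"ry": 0,"rz": 0,"jaw": 0.3},{"tx": 0,"ty": 0,"tz": 0,"rx": 0,"ry": 0,"rz": 0,"jaw": 0.3},{"tx": 0,"ty": 0,"tz": 0,"rx": 0,"ry": 0,"rz": 0,"jaw": 0.3},{"tx": 0,"ty": 0,"tz": 0,"rx": 0,"ry": 0,"rz": 0,"jaw": 0.3}]}}

```text
time_s: 42.2
tool_pos: [0.4352, -0.0684, -0.0047]
tool_rot: [[0.333, 0.882, 0.332], [0.626, -0.47, 0.622], [0.706, 0.001, -0.709]]
wrist_force: [-0.4, 0.6, 5.1]
gripper_width: 0.0537
grasp_force: 30.0
```

```bash
python3 - <<'E'
from h import *
from ik import *
o,R=st();g=np.array(o['tool_pos'])-.053*R[:,2];print('grasp',g)
# 90 deg turn about -y from the current pose
y=np.array([np.cos(np.radians(-28.3)),np.sin(np.radians(-28.3)),0]);rv=-y*np.pi/2
R2=Ro.from_rotvec(rv).as_matrix()@R; print(rv.round(4),(g+.053*R2[:,2]-o['tool_pos']).round(4))
E
```

```text
t 42.2 tcp [ 0.4352 -0.0684 -0.0047] z [ 0.3324  0.6224 -0.7086] yawY -28.06 w 0.0537 F [-0.4  0.6  5.1] g 29.998021884821355 q [-61.21  30.5  120.57  40.99  64.29 -63.34]
grasp [ 0.4176 -0.1014  0.0329]
[-1.3831  0.7447 -0.    ] [-0.0355 -0.066   0.0002]
```

Request:
{"method": "step_arm", "body": {"plan": [{"tx": 0,"ty": 0,"tz": 0.02,"rx": 0,"ry": 0,"rz": 0,"jaw": 0.3},{"tx": 0,"ty": 0,"tz": 0.03,"rx": 0,"ry": 0,"rz": 0,"jaw": 0.3},{"tx": 0,"ty": 0,"tz": 0.03,"rx": 0,"ry": 0,"rz": 0,"jaw": 0.3},{"tx": 0,"ty": 0,"tz": 0,"rx": 0,"ry": 0,"rz": 0,"jaw": 0.3},{"tx": 0,"ty": 0,"tz": 0,"rx": 0,"ry": 0,"rz": 0,"jaw": 0.3}]}}

```text
time_s: 42.62
tool_pos: [0.4354, -0.07, 0.075]
tool_rot: [[0.333, 0.882, 0.334], [0.628, -0.471, 0.619], [0.703, 0.004, -0.711]]
wrist_force: [0.3, -0.2, -1.0]
gripper_width: 0.054
grasp_force: 30.0
```

Request:
{"method": "step_arm", "body": {"plan": [{"tx": -0.0025,"ty": -0.0045,"tz": 0,"rx": -0.0988,"ry": 0.0532,"rz": 0,"jaw": 0.3},{"tx": -0.0025,"ty": -0.0045,"tz": 0,"rx": -0.0988,"ry": 0.0532,"rz": 0,"jaw": 0.3},{"tx": -0.0025,"ty": -0.0045,"tz": 0,"rx": -0.0988,"ry": 0.0532,"rz": 0,"jaw": 0.3},{"tx": -0.0025,"ty": -0.0045,"tz": 0,"rx": -0.0988,"ry": 0.0532,"rz": 0,"jaw": 0.3},{"tx": -0.0025,"ty": -0.0045,"tz": 0,"rx": -0.0988,"ry": 0.0532,"rz": 0,"jaw": 0.3},{"tx": -0.0025,"ty": -0.0045,"tz": 0,"rx": -0.0988,"ry": 0.0532,"rz": 0,"jaw": 0.3},{"tx": -0.0025,"ty": -0.0045,"tz": 0,"rx": -0.0988,"ry": 0.0532,"rz": 0,"jaw": 0.3},{"tx": -0.0025,"ty": -0.0045,"tz": 0,"rx": -0.0988,"ry": 0.0532,"rz": 0,"jaw": 0.3},{"tx": -0.0025,"ty": -0.0045,"tz": 0,"rx": -0.0988,"ry": 0.0532,"rz": 0,"jaw": 0.3},{"tx": -0.0025,"ty": -0.0045,"tz": 0,"rx": -0.0988,"ry": 0.0532,"rz": 0,"jaw": 0.3},{"tx": -0.0025,"ty": -0.0045,"tz": 0,"rx": -0.0988,"ry": 0.0532,"rz": 0,"jaw": 0.3},{"tx": -0.0025,"ty": -0.0045,"tz": 0,"rx": -0.0988,"ry": 0.0532,"rz": 0,"jaw": 0.3}]}}

```text
time_s: 43.62
tool_pos: [0.4054, -0.1227, 0.074]
tool_rot: [[0.396, 0.882, -0.255], [0.744, -0.471, -0.474], [-0.538, -0.002, -0.843]]
wrist_force: [-0.4, 0.3, -2.2]
gripper_width: 0.0536
grasp_force: 30.0
```

Request:
{"method": "step_arm", "body": {"plan": [{"tx": -0.0025,"ty": -0.0045,"tz": 0,"rx": -0.0988,"ry": 0.0532,"rz": 0,"jaw": 0.3},{"tx": -0.0025,"ty": -0.0045,"tz": 0,"rx": -0.0988,"ry": 0.0532,"rz": 0,"jaw": 0.3},{"tx": 0,"ty": 0,"tz": -0.02,"rx": 0,"ry": 0,"rz": 0,"jaw": 0.3},{"tx": 0,"ty": 0,"tz": -0.025,"rx": 0,"ry": 0,"rz": 0,"jaw": 0.3},{"tx": 0,"ty": 0,"tz": -0.015,"rx": 0,"ry": 0,"rz": 0,"jaw": 0.3},{"tx": 0,"ty": 0,"tz": -0.004,"rx": 0,"ry": 0,"rz": 0,"jaw": 0.3},{"tx": 0,"ty": 0,"tz": 0,"rx": 0,"ry": 0,"rz": 0,"jaw": 0.3},{"tx": 0,"ty": 0,"tz": 0,"rx": 0,"ry": 0,"rz": 0,"jaw": 0.3}]}}

```text
time_s: 44.28
tool_pos: [0.3997, -0.1321, 0.0103]
tool_rot: [[0.331, 0.881, -0.339], [0.622, -0.474, -0.623], [-0.709, -0.005, -0.705]]
wrist_force: [-0.1, -0.5, 0.2]
gripper_width: 0.0542
grasp_force: 30.0
```

```bash
python3 - <<'E'
from h import *
from ik import *
o,R=st();print('grasp',np.array(o['tool_pos'])-.053*R[:,2])
print(todo(o,[.418,-.103,.04],-28.3,45))
E
```

```text
t 44.28 tcp [ 0.3997 -0.1321  0.0103] z [-0.3389 -0.6231 -0.7049] yawY -28.27 w 0.0542 F [-0.1 -0.5  0.2] g 29.99819181393832 q [  0.81  35.28 104.51 -40.63  71.7   53.27]
grasp [ 0.4177 -0.0991  0.0477]
(array([ 0.0005, -0.0039, -0.0078]), array([ 0.0004, -0.0057, -0.0005]))
```

Request:
{"method": "step_arm", "body": {"plan": [{"tx": 0,"ty": 0,"tz": -0.004,"rx": 0,"ry": 0,"rz": 0,"jaw": 0.3},{"tx": 0,"ty": 0,"tz": -0.002,"rx": 0,"ry": 0,"rz": 0,"jaw": 0.3},{"tx": 0,"ty": 0,"tz": -0.001,"rx": 0,"ry": 0,"rz": 0,"jaw": 0.3},{"tx": 0,"ty": 0,"tz": 0,"rx": 0,"ry": 0,"rz": 0,"jaw": 0.3}]}}

```text
time_s: 44.62
tool_pos: [0.4002, -0.1321, 0.0039]
tool_rot: [[0.333, 0.881, -0.337], [0.622, -0.474, -0.623], [-0.708, -0.003, -0.706]]
wrist_force: [-0.1, -0.6, -1.1]
gripper_width: 0.0542
grasp_force: 30.0
```

Request:
{"method": "step_arm", "body": {"plan": [{"tx": 0,"ty": 0,"tz": -0.0015,"rx": 0,"ry": 0,"rz": 0,"jaw": 0.3},{"tx": 0,"ty": 0,"tz": 0,"rx": 0,"ry": 0,"rz": 0,"jaw": 0.3},{"tx": 0,"ty": 0,"tz": 0,"rx": 0,"ry": 0,"rz": 0,"jaw": 0.8},{"tx": 0,"ty": 0,"tz": 0,"rx": 0,"ry": 0,"rz": 0,"jaw": 0.8},{"tx": 0,"ty": 0,"tz": 0,"rx": 0,"ry": 0,"rz": 0,"jaw": 0.8},{"tx": 0.0085,"ty": 0.0156,"tz": 0.0177,"rx": 0,"ry": 0,"rz": 0,"jaw": 0.8},{"tx": 0.0101,"ty": 0.0187,"tz": 0.0213,"rx": 0,"ry": 0,"rz": 0,"jaw": 0.8},{"tx": 0.0101,"ty": 0.0187,"tz": 0.0213,"rx": 0,"ry": 0,"rz": 0,"jaw": 0.8},{"tx": 0.0101,"ty": 0.0187,"tz": 0.0213,"rx": 0,"ry": 0,"rz": 0,"jaw": 0.8},{"tx": 0.0101,"ty": 0.0187,"tz": 0.0213,"rx": 0,"ry": 0,"rz": 0,"jaw": 0.8},{"tx": 0,"ty": 0,"tz": 0.04,"rx": 0,"ry": 0,"rz": 0,"jaw": 0.8},{"tx": 0,"ty": 0,"tz": 0.04,"rx": 0,"ry": 0,"rz": 0,"jaw": 0.8}]}}

```text
time_s: 45.62
tool_pos: [0.4486, -0.0407, 0.1856]
tool_rot: [[0.329, 0.881, -0.339], [0.623, -0.472, -0.624], [-0.71, -0.006, -0.704]]
wrist_force: [0.9, -0.1, -0.0]
gripper_width: 0.0745
grasp_force: 0.0
```

Request:
{"method": "step_arm", "body": {"plan": [{"tx": 0,"ty": 0.04,"tz": 0,"rx": 0.0988,"ry": -0.0532,"rz": 0,"jaw": 0.8},{"tx": 0,"ty": 0.04,"tz": 0,"rx": 0.0988,"ry": -0.0532,"rz": 0,"jaw": 0.8},{"tx": 0,"ty": 0.04,"tz": 0,"rx": 0.0988,"ry": -0.0532,"rz": 0,"jaw": 0.8},{"tx": 0,"ty": 0.04,"tz": 0,"rx": 0.0988,"ry": -0.0532,"rz": 0,"jaw": 0.8},{"tx": -0.01,"ty": 0.04,"tz": 0,"rx": 0.0988,"ry": -0.0532,"rz": 0,"jaw": 0.8},{"tx": -0.01,"ty": 0.04,"tz": 0,"rx": 0.0988,"ry": -0.0532,"rz": 0,"jaw": 0.8},{"tx": -0.01,"ty": 0.04,"tz": 0,"rx": 0.0988,"ry": -0.0532,"rz": 0,"jaw": 0.8},{"tx": -0.01,"ty": 0.04,"tz": 0,"rx": 0,"ry": 0,"rz": 0,"jaw": 0.8},{"tx": 0,"ty": 0,"tz": 0,"rx": 0,"ry": 0,"rz": 0,"jaw": 0.8},{"tx": 0,"ty": 0,"tz": 0,"rx": 0,"ry": 0,"rz": 0,"jaw": 0.8},{"tx": 0,"ty": 0,"tz": 0,"rx": 0,"ry": 0,"rz": 0,"jaw": 0.8}]}}

```text
time_s: 46.53
tool_pos: [0.4088, 0.2781, 0.185]
tool_rot: [[0.471, 0.882, -0.003], [0.882, -0.471, -0.002], [-0.003, -0.002, -1.0]]
wrist_force: [-0.1, 0.1, -0.3]
gripper_width: 0.0746
grasp_force: 0.0
```

```bash
python3 - <<'E'
from h import *
st();t=snap('top','t14');s=snap('scene','s14')
out=np.zeros((600,800,3),np.uint8)
out[:360,:576]=cv2.resize(s,(576,360));out[360:600,:360]=cv2.resize(t[190:280,320:455],(360,240));out[360:600,370:790]=cv2.resize(t[80:220,100:345],(420,240))
cv2.imwrite('pics/m4.png',out[:,:,::-1])
E
```

```text
t 46.53 tcp [0.4088 0.2781 0.185 ] z [-0.0031 -0.0022 -1.    ] yawY -28.08 w 0.0746 F [-0.1  0.1 -0.3] g 0.0 q [21.32  9.15 94.95 -0.05 76.1  49.41]
```

View pics/m4.png

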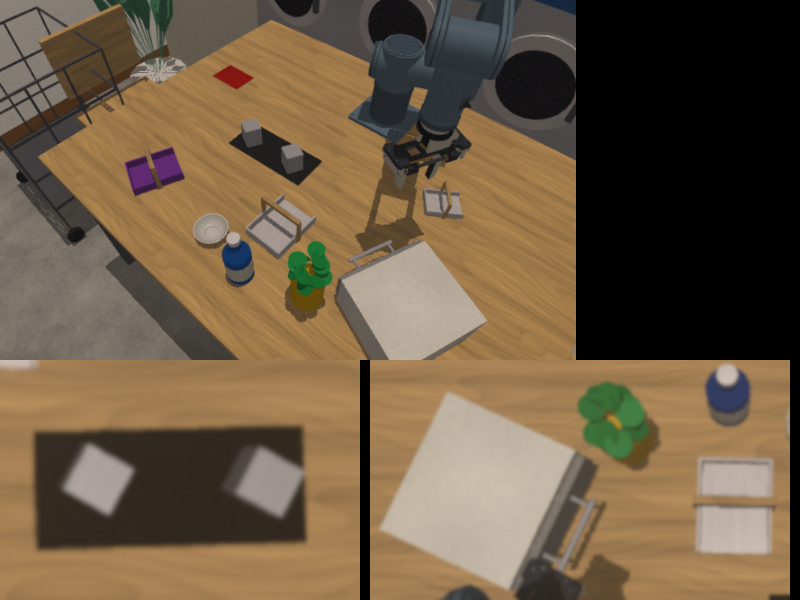

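Final view: both cups stand mouth down on the mat (crop (98,480) and (268,481)), the tray is empty and level, the drawer is shut, and the bystanders are in place. Hand in.

```bash
python3 -c "
from cell import env
print(env.job_done())"
```

```text
the job is handed in; nothing more can be done
None
```

I handed the job in at about 47 s; the hand-in gave no verdict. From the last pictures, the tablets were tipped into the drawer and it is pushed shut to its stop (I saw three or four in it, the rest not visible). The empty tray stands level on the table, both cups that were out stand mouth down side by side on the mat, and the plant, bottle and dish look unmoved.

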